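# Load the thread-chasing jig and bring the tapping head back over it

## Robot

A 6-joint arm with a two-finger parallel gripper is mounted at the origin on the work surface. World frame = base frame: x ahead of the robot, y to its left, z up, the work surface at z = 0. Lengths are in m, angles in rad, forces in N, time in s.
With the tool pointing down it reaches from about 0.2 to 0.875 m from the base axis. Payload 3.4 kg.
Tool frame: the origin (TCP) lies on the mounting face of the last link; the fingertips stand 199 mm ahead of it and the grasp point (between the pads) lies 180 mm ahead of it; x points along the fingers, z is the direction in which the jaws open and shut, and the axes are right-handed (so a half turn about x gives the same grasp; the last joint's range is limited). The gripper opens to 94 mm and grips with 3 to 60 N. Pads are 16 mm wide; open, the fingers measure 119 mm over their backs; the gripper's body (75 mm by 177 mm) begins 78 mm behind the grasp point.
Start: joints at [1.019, 0.276, 1.505, -0, 1.361, -0.121], TCP at [0.24, 0.522, 0.405] pointing down, gripper open.
Joint ranges: [-2.89, 2.89], [-0.75, 2.08], [0.22, 2.7], [-1.18, 4.32], [0.11, 2.71], [-2.7, 2.7]. Speed limits (rad/s): [2.57, 2.57, 3.14, 3.14, 3.14, 3.14].

## Interface

Orientations are given as a unit quaternion [x, y, z, w].
In Python, from workcell import arm gives the robot as it stands. The module is installed in compiled form; this text tells all that it offers.
- The arm moves only by the tool apply_moves, never from a script. Its argument "deltas" is a list of rows, each an object with "travel": the shift along the tool's x, y, z in units of 40 mm (1.0 is 40 mm), a list of three; "twist": the turn, a rotation vector about the tool's x, y, z in rad, a list of three. In form: [{"travel": [dx, dy, dz], "twist": [wx, wy, wz]}, ...]. A call has 1 to 10 rows; each row is the pose to reach, as a shift and turn from the pose commanded when the call began, along the tool's axes at that moment; what a row does not reach only later rows make up. A row lasts 1/10 s, in which the tool goes at most 50 mm and 8.59 degrees, less where a joint would pass 70% of its speed; a pose out of reach is approached as far as the arm can. A call with a gripper value outside its range is refused whole. "gripper" is the gripper command: -1 is fully open, 1 is shut, values between are in proportion, set as the call begins (left out, the last holds). The fingers move at their own pace and stop on an object; "grip_force" is the grip in N (left out, the last holds). Time passes only in rows, so rows that repeat a pose let the fingers close. It gives the time, the measured TCP pose, the force and the opening at its end, in the units of the state.
- arm.get_obs(): the state, without advancing time (a new reading comes with each control period).
- arm.snapshot(name): name is "side" or "top" or "wrist"; returns (picture, depth): 400x640x3 uint8, red, green, blue; 400x640 float32, m along the optical axis (not along the pixel's ray), 0 where there is no reading.
- arm.camera_model(name): a dict with "fx", "fy", "cx", "cy" (pixels), "view" (4x4, takes a point from world to camera coordinates); the wrist camera has in their place "hand_eye" (4x4, takes a point from camera to tool coordinates, whose origin is the TCP and whose axes are the tool frame's). Camera axes: x right, y down, z forward; pixel columns grow to the right and rows downward; lengths in m; the calibration is good to about 2 mm. A picture is of the moment at which its call begins: read the wrist's pose just before it. camera_model takes no time and is no camera call.
- arm.sign_off(): hands the job in, once; it reports no verdict.
The state is a dict: "time_s": time; "joint_positions": joint angles; "joint_vel": joint speeds; "joint_efforts": joint torques, N m; "tool_pos": TCP position; "ee_rot": TCP orientation; "ft_force": force on the tool from outside, world axes, zero at the start; "ft_torque": the same for the moment, N m; "width": finger opening in m.
Only numpy, scipy, OpenCV 4.12 (cv2) and the standard library are available. Lean on these libraries where they do the work, as an engineer would, in place of code of your own. Each camera call takes 0.05 s, during which the arm holds its last target. There are 200 camera calls.

## Task

Get the blue painted lugs ready for thread chasing: first swing the tapping head right out to the left, well clear of the jig, then open the yellow clamp frame and lay every lug on the bench flat on its foot in a nest of its own (any nest). Shut the frame fully down on them, only then turn both red turnbuttons fully across the frame, and last swing the head back so that its tap hangs over the middle of the jig. Leave the other things on the bench where they are.

Things in the scene. Friction and masses are not known exactly. Their poses are not given: they have to be found in the camera images.
- jig: aluminium tooling plate fixed to the bench, 225 (x) x 310 (y) x 16 mm, with four nests side by side, a yellow clamp frame and two red turnbuttons. Origin on the bench surface under the middle of the nests; x points to the hinge side (away from the robot), y to the left, z up. The plate reaches from x = -122 to +103 mm, y = +-155 mm. Steel strips 7 mm high and wide stand between the nests, and 8 mm wide strips close them off at x = +-53 mm.
- jig_mid (a point): middle of the four nests, at floor height (16 mm above the bench), axes as the jig's. The nest centres lie at y = -93, -31, +31 and +93 mm from it, x = 0; each nest is an open space 106 mm along x and 55 mm along y, so a lug (long side along x) has about 3 mm of play each way. A seated lug's foot lies at this height.
- frame (a joint): yellow clamp frame, a rectangle of bars 112 x 292 x 12 mm with an open window; it hinges along the jig's y at frame_hinge. 0 = shut (level, 2 mm above the lug feet, webs standing up through the window), 1.57 = upright, 1.75 = stop. Upright, its free edge stands 160 mm above the bench and the handle about 215 mm. It weighs about 0.45 kg; a stiff hinge (0.5 N m) holds it wherever it is left. A lug that is not down in its nest keeps it from shutting.
- frame_handle (a point): middle of the clamp frame's steel bow handle: a round bar 14 mm thick and 90 mm long along the jig's y, on the frame's free edge, 56 mm out from it; shut, it is 112 mm on the robot's side of the nests' middle and 50 mm above the bench, with free space of 34 mm under it. It lies 185 mm from frame_hinge.
- frame_hinge (a point): a point on the clamp frame's hinge axis (along the jig's y), 72 mm beyond the nests' middle and 32 mm above the bench
- button_left (a joint): left red turnbutton, in front of the frame's front bar: a flat tongue 44 mm long on an upright pivot with a thumb bar on top. 0 = parked, tongue along the jig's +y, off the frame; 1.57 = turned fully (stop) so that the tongue lies over the frame's front bar, pointing to the jig's +x. It turns clockwise seen from above. Light friction, 0.08 N m.
- button_right (a joint): right red turnbutton, mirror image: 0 = tongue along the jig's -y, 1.57 = tongue pointing to +x over the frame's front bar. It turns counterclockwise seen from above. Light friction, 0.08 N m.
- button_left_grip (a point): on the left turnbutton's pivot axis, at mid-height of its thumb bar: an upright bar 46 mm long (along the tongue; its middle is 4 mm towards the tongue's tip), 10 mm thick and 26 mm high, from 48 to 74 mm above the bench; this point is 66 mm above it
- button_right_grip (a point): the same point on the right turnbutton
- swing (a joint): swing arm of the tapping arm, turning about the upright column behind and to the left of the jig; it grows as the head swings towards the robot and on to the left (clockwise from above). 0 = inner stop, head over the jig's far half; about 0.3 = head over the middle of the jig; 1.75 = outer stop, head well clear to the left of the jig. Friction 0.4 N m; it stays where it is left.
- swing_pivot (a point): on the column's axis (upright), 205 mm above the bench: the centre of the arm's swing; the head's axis runs 290 mm from it. The arm's two tubes lie at 205 and 240 mm height; column top 287 mm.
- head_grip (a point): centre of the black rubber palm grip on top of the tapping head, on the head's axis: an upright cylinder 32 mm thick, gripping part from 272 to 336 mm above the bench, this point 308 mm; head body below it 62 mm thick
- tap_tip (a point): lower end of the brass tap under the head, on the head's axis, 98 mm above the bench (it does not move up or down)
- lug1: blue painted steel lug (2 to 4 are on the bench, all alike; absent ones read None): flat foot 100 (x) x 50 (y) x 8 mm, on it in the middle an upright web 46 (x) x 10 (y) x 36 mm, 44 mm high in all, 0.4 kg. Origin at the centre of the foot's underside, z up; the same after a half turn about z.
- lug2: blue painted steel lug (2 to 4 are on the bench, all alike; absent ones read None): flat foot 100 (x) x 50 (y) x 8 mm, on it in the middle an upright web 46 (x) x 10 (y) x 36 mm, 44 mm high in all, 0.4 kg. Origin at the centre of the foot's underside, z up; the same after a half turn about z.
- lug3: blue painted steel lug (2 to 4 are on the bench, all alike; absent ones read None): flat foot 100 (x) x 50 (y) x 8 mm, on it in the middle an upright web 46 (x) x 10 (y) x 36 mm, 44 mm high in all, 0.4 kg. Origin at the centre of the foot's underside, z up; the same after a half turn about z.
- lug4: blue painted steel lug (2 to 4 are on the bench, all alike; absent ones read None): flat foot 100 (x) x 50 (y) x 8 mm, on it in the middle an upright web 46 (x) x 10 (y) x 36 mm, 44 mm high in all, 0.4 kg. Origin at the centre of the foot's underside, z up; the same after a half turn about z.
- spray_white: white spray can, 66 mm thick, 190 mm high, standing; leave alone
- spray_red: red spray can, 66 mm thick, 190 mm high, standing; leave alone
- wrench: spanner 170 mm long lying on the bench in front of the robot; leave alone
- screwdriver: screwdriver lying on the bench on the left, under where the head swings to; leave alone
- brush: brush lying on the bench between robot and jig; leave alone
- bolt_tub: orange tub of bolts, 110 x 80 x 40 mm; leave alone
Mind the look-alikes: they are no part of the job. What is shaped like the lug1 but pink is not meant. What is shaped like the lug4 but orange is not meant.

How it is judged:
On the way, in this order (a step that is already met when the one before it is completed fails the run):
1. the tapping head is swung out clear of the jig on its left, tap at least 200 mm left of the jig's middle (45 mm outside its plate) (y of tap_tip in the frame of jig_mid above 0.2 m), for 0.2 s.
2. every lug lies flat in a nest and the frame is shut on them, with the turnbuttons not yet turned and the head still clear (z of each of lug1, lug2, lug3, lug4 in the frame of jig_mid below 0.003 m and x of lug1 in the frame of jig_mid between -0.008 and 0.008 m and y of lug1 in the frame of jig_mid between -0.105 and 0.105 m and angle between the x axis of each of lug1, lug2, lug3, lug4 and the x axis of jig, either way round below 0.12 rad and angle between each of lug1, lug2, lug3, lug4's own z axis and vertical below 0.06 rad and x of lug2 in the frame of jig_mid between -0.008 and 0.008 m and y of lug2 in the frame of jig_mid between -0.105 and 0.105 m and x of lug3 in the frame of jig_mid between -0.008 and 0.008 m and y of lug3 in the frame of jig_mid between -0.105 and 0.105 m and x of lug4 in the frame of jig_mid between -0.008 and 0.008 m and y of lug4 in the frame of jig_mid between -0.105 and 0.105 m and value of joint frame below 0.04 rad and y of tap_tip in the frame of jig_mid above 0.2 m and value of joint each of button_left, button_right below 0.6 rad), for 0.2 s.
3. both turnbuttons are turned across the shut frame, with the head still clear (z of each of lug1, lug2, lug3, lug4 in the frame of jig_mid below 0.003 m and x of lug1 in the frame of jig_mid between -0.008 and 0.008 m and y of lug1 in the frame of jig_mid between -0.105 and 0.105 m and angle between the x axis of each of lug1, lug2, lug3, lug4 and the x axis of jig, either way round below 0.12 rad and angle between each of lug1, lug2, lug3, lug4's own z axis and vertical below 0.06 rad and x of lug2 in the frame of jig_mid between -0.008 and 0.008 m and y of lug2 in the frame of jig_mid between -0.105 and 0.105 m and x of lug3 in the frame of jig_mid between -0.008 and 0.008 m and y of lug3 in the frame of jig_mid between -0.105 and 0.105 m and x of lug4 in the frame of jig_mid between -0.008 and 0.008 m and y of lug4 in the frame of jig_mid between -0.105 and 0.105 m and value of joint frame below 0.04 rad and y of tap_tip in the frame of jig_mid above 0.2 m and value of joint each of button_left, button_right above 1.3 rad), for 0.2 s.
At the end, for the whole second after the job is handed in: every lug present lies flat in a nest (within 3 mm in height, 8 mm along the jig's x, 0.12 rad in yaw, tilt under 0.06), frame shut within 0.04 rad, both turnbuttons past 1.3 rad, tap within 60 mm of the jig's middle seen from above, all at rest (z of each of lug1, lug2, lug3, lug4 in the frame of jig_mid below 0.003 m and x of lug1 in the frame of jig_mid between -0.008 and 0.008 m and y of lug1 in the frame of jig_mid between -0.105 and 0.105 m and angle between the x axis of each of lug1, lug2, lug3, lug4 and the x axis of jig, either way round below 0.12 rad and angle between each of lug1, lug2, lug3, lug4's own z axis and vertical below 0.06 rad and x of lug2 in the frame of jig_mid between -0.008 and 0.008 m and y of lug2 in the frame of jig_mid between -0.105 and 0.105 m and x of lug3 in the frame of jig_mid between -0.008 and 0.008 m and y of lug3 in the frame of jig_mid between -0.105 and 0.105 m and x of lug4 in the frame of jig_mid between -0.008 and 0.008 m and y of lug4 in the frame of jig_mid between -0.105 and 0.105 m and value of joint frame below 0.04 rad and value of joint each of button_left, button_right above 1.3 rad and horizontal distance between tap_tip and jig_mid below 0.06 m and velocity of joint swing between -0.05 and 0.05 rad/s and linear speed of each of lug1, lug2, lug3, lug4 below 0.03 m/s); the robot touches nothing.
It fails at once if the clamp frame is raised by more than 0.35 rad while the head is over the jig (tap less than 150 mm left of its middle) (value of joint frame above 0.35 rad and y of tap_tip in the frame of jig_mid below 0.15 m).
It fails at once if a bystander (spray cans, spanner, screwdriver, brush, bolt tub) is shifted by more than 50 mm (distance of any of spray_white, spray_red, wrench, screwdriver, brush, bolt_tub from where it was at the start of the episode above 0.05 m).
Of lug1, lug2, lug3, lug4 only 2 to 4 are there at a start; the rules pass over those that are not, and their reading is None.
At some moment in a run one of lug1, lug2, lug3, lug4 may be knocked a few centimetres aside while the robot is not near it.
Once in a run the grip may slacken for a moment while it holds something.
It also fails if it takes over 210 s, if anything falls off the work surface, if the arm or the gripper's body presses on something with over 40 N, if the wrist force passes 120 N, or if a joint passes its speed limit or range.

## Working session

There is one attempt and no reset: what is moved stays moved. The work goes in short steps, Python scripts to look and compute and a tool call to move; the robot and the scene stay as the last step left them, time stands still between calls to the robot, and variables do not carry over. Pictures are saved under pics/ and viewed, about 12 in all and at most 16, crops included, and the job is handed in when it is done.

Besides the shell and the picture viewer there is one more tool, called after "Request:" by a JSON object that holds its "op" and its "data", one argument or row to a line. apply_moves: Moves the arm, as the interface text tells. Its arguments: {"type":"object","properties":{"deltas":{"type":"array"},"gripper":{"type":"number"},"grip_force":{"type":"number"}},"required":["deltas"]}

```bash
mkdir -p pics; cat > h.py <<'E'
import numpy as np, cv2
from scipy.spatial.transform import Rotation as R
from workcell import arm
def cam(name):
    o=arm.get_obs(); m=arm.camera_model(name)
    if 'view' in m: T=np.linalg.inv(np.array(m['view']))
    else:
        W=np.eye(4); W[:3,:3]=R.from_quat(o['ee_rot']).as_matrix(); W[:3,3]=o['tool_pos']; T=W@np.array(m['hand_eye'])
    p,d=arm.snapshot(name)
    return dict(m=m,T=T,p=p,d=d)
def ray(c,u,v,z):
    m=c['m']; d=c['T'][:3,:3]@np.array([(u-m['cx'])/m['fx'],(v-m['cy'])/m['fy'],1]); o=c['T'][:3,3]
    return o+d*(z-o[2])/d[2]
def cloud(c):
    m=c['m']; v,u=np.mgrid[:400,:640]; d=c['d']
    P=np.stack([(u-m['cx'])/m['fx']*d,(v-m['cy'])/m['fy']*d,d],-1)@c['T'][:3,:3].T+c['T'][:3,3]
    P[d==0]=np.nan
    return P
def proj(c,X):
    q=np.linalg.inv(c['T'])@np.append(X,1); m=c['m']
    return m['fx']*q[0]/q[2]+m['cx'],m['fy']*q[1]/q[2]+m['cy']
def save(c,n,s=1):
    cv2.imwrite('pics/'+n,cv2.cvtColor(c['p'],cv2.COLOR_RGB2BGR))
def go(pos,q=None,yaw=None):
    """travel/twist needed to bring grasp point (180 ahead) to pos with tool down; yaw = jaw direction angle in world"""
    o=arm.get_obs(); M=R.from_quat(o['ee_rot']); 
    if yaw is None: Mt=M
    else:
        z=np.array([np.cos(yaw),np.sin(yaw),0]); x=np.array([0,0,-1.]); y=np.cross(z,x); Mt=R.from_matrix(np.stack([x,y,z],1))
    t=np.array(pos)-Mt.apply([.18,0,0])
    tr=M.inv().apply(t-np.array(o['tool_pos']))/.04; tw=(M.inv()*Mt).as_rotvec()
    print('travel',tr.round(3),'twist',tw.round(3))
def st():
    o=arm.get_obs(); M=R.from_quat(o['ee_rot'])
    print('t',round(o['time_s'],2),'tcp',np.round(o['tool_pos'],4),'grasp',np.round(np.array(o['tool_pos'])+M.apply([.18,0,0]),4),'z',M.apply([0,0,1]).round(3),'x',M.apply([1,0,0]).round(3),'F',np.round(o['ft_force'],1),'w',round(o['width'],4),'j',np.round(o['joint_positions'],3))
E
python3 - <<'E'
from h import *
st()
for n in ('top','side'):
    c=cam(n); save(c,n+'0.png'); print(n,c['T'].round(3).tolist(),c['m']['fx'])
    np.save(n+'0.npy',cloud(c))
E
```

```text
t 0.0 tcp [0.24   0.5223 0.4038] grasp [0.2398 0.522  0.2238] z [ 0.418  0.909 -0.002] x [-0.001 -0.002 -1.   ] F [-0.   0.8  0.7] w 0.094 j [ 1.019  0.277  1.506 -0.     1.361 -0.121]
top [[0.029, -0.985, 0.172, 0.32], [-1.0, -0.026, 0.017, -0.056], [-0.013, -0.172, -0.985, 1.263], [0.0, 0.0, 0.0, 1.0]] 370.92464081910106
side [[-0.994, -0.04, 0.105, 0.301], [-0.111, 0.506, -0.855, 1.409], [-0.019, -0.861, -0.508, 1.072], [0.0, 0.0, 0.0, 1.0]] 485.0420208540437
```

View pics/top0.png

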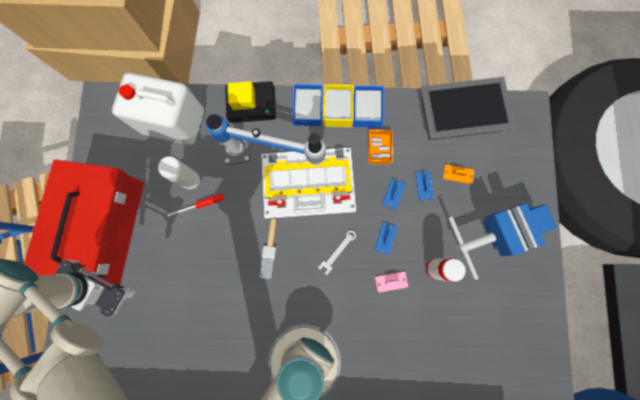

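View pics/side0.png

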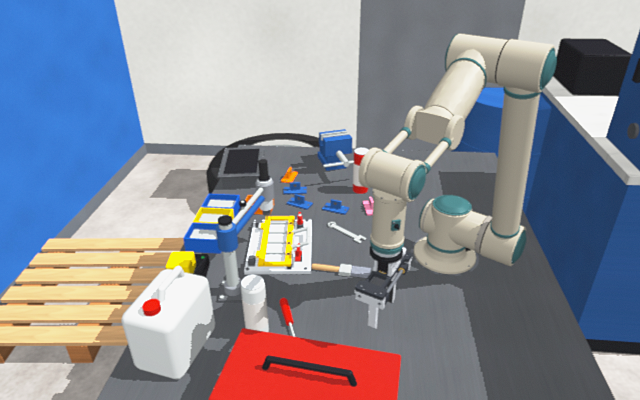

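The top view shows three blue lugs at (395,193), (425,185) and (387,237). The look-alikes are the pink one at (391,282), the orange one at (459,174), and the blue vise at (520,230), which is not a lug. The jig is at (310,182), the head grip at (316,147) and the column at about (217,124). The head is still over the jig's far half.

```bash
cat > meas.py <<'E'
from h import *
def masks(c):
    h=cv2.cvtColor(c['p'],cv2.COLOR_RGB2HSV); H,S,V=h[...,0],h[...,1],h[...,2]
    return dict(blue=(H>100)&(H<122)&(S>130)&(V>60),yel=(H>20)&(H<35)&(S>150)&(V>100),red=((H<6)|(H>174))&(S>150)&(V>80))
def comps(m,amin=8):
    n,l,s,ce=cv2.connectedComponentsWithStats(m.astype(np.uint8),connectivity=8)
    return [(l==i,s[i],ce[i]) for i in range(1,n) if s[i,4]>=amin]
E
python3 - <<'E'
from meas import *
c=cam('top'); P=cloud(c); M=masks(c)
for k in M:
    for m,s,ce in comps(M[k]):
        u,v=ce
        if not(230<u<500 and 110<v<300): continue
        Q=P[m]; Q=Q[~np.isnan(Q[:,0])]
        r=cv2.minAreaRect(np.argwhere(m)[:,::-1].astype(np.float32))
        print(k,ce.round(1),s[4],'med',np.median(Q,0).round(3),'min',Q.min(0).round(3),'max',Q.max(0).round(3),'rect',np.round(r[1],1),round(r[2],1))
# grip/column by height
Z=P[...,2]
for lo,hi in ((.27,.35),(.19,.26)):
    for m,s,ce in comps((Z>lo)&(Z<hi),20):
        u,v=ce
        if 150<u<400 and 90<v<250:
            Q=P[m]; print('H',lo,ce.round(1),s[4],np.median(Q,0).round(3),Q.min(0).round(3),Q.max(0).round(3))
for u,v in((262,155),(352,148),(265,218),(357,211)): print(u,v,P[v,u].round(3),ray(c,u,v,.016).round(3))
E
```

```text
blue [242.3 137.5] 473 med [0.67  0.233 0.215] min [ 0.634  0.014 -0.001] max [0.768 0.371 0.287] rect [98.7 23.4] 22.2
blue [423.8 185. ] 392 med [ 0.586 -0.39   0.009] min [ 0.539 -0.421 -0.001] max [ 0.639 -0.365  0.048] rect [28.  14.4] 81.9
blue [393.4 193.6] 396 med [ 0.554 -0.287  0.009] min [ 0.502 -0.326 -0.003] max [ 0.607 -0.251  0.049] rect [14.5 28.4] 21.8
blue [385.5 238. ] 414 med [ 0.403 -0.26   0.009] min [ 0.353 -0.297 -0.003] max [ 0.454 -0.226  0.05 ] rect [14.9 29.1] 16.9
yel [306.8 177.5] 1112 med [0.6   0.013 0.039] min [ 0.528 -0.141  0.019] max [0.672 0.153 0.047] rect [35.3 85.4] 85.7
red [341.5 198.2] 50 med [ 0.526 -0.11   0.051] min [ 0.515 -0.134  0.046] max [ 0.54  -0.08   0.076] rect [ 5.4 16. ] 81.9
red [276.5 203. ] 57 med [0.504 0.105 0.052] min [0.496 0.078 0.043] max [0.513 0.131 0.079] rect [ 5.8 15.2] 85.6
red [441.4 268.7] 62 med [ 0.309 -0.395  0.164] min [ 0.28  -0.407  0.145] max [ 0.334 -0.392  0.18 ] rect [19.1  6.7] 87.0
red [426.6 265.4] 9 med [ 0.318 -0.394  0.015] min [ 0.305 -0.4    0.011] max [ 0.328 -0.392  0.023] rect [1.1 7.3] 15.9
H 0.27 [213.8 121.4] 199 [0.694 0.26  0.287] [0.674 0.24  0.277] [0.717 0.282 0.291]
H 0.27 [255.6 131.9] 60 [0.671 0.144 0.274] [0.66  0.132 0.271] [0.683 0.155 0.279]
H 0.27 [314.6 142.9] 228 [ 0.628 -0.024  0.33 ] [ 0.617 -0.042  0.27 ] [ 0.651 -0.003  0.341]
H 0.19 [267.6 141.7] 1141 [0.661 0.115 0.243] [ 0.605 -0.051  0.192] [0.713 0.283 0.26 ]
H 0.19 [168.1 166. ] 153 [0.588 0.417 0.192] [0.557 0.387 0.19 ] [0.616 0.444 0.196]
262 155 [0.68  0.17  0.011] [0.679 0.169 0.016]
352 148 [ 0.717 -0.145 -0.001] [ 0.712 -0.144  0.016]
265 218 [ 0.461  0.15  -0.003] [0.459 0.147 0.016]
357 211 [ 0.493 -0.165 -0.001] [ 0.491 -0.164  0.016]
```

```bash
cat >> h.py <<'E'
def rows(path):
    """path: list of (pos,yaw) grasp poses -> prints cumulative rows"""
    o=arm.get_obs(); M=R.from_quat(o['ee_rot'])
    for pos,yaw in path:
        z=np.array([np.cos(yaw),np.sin(yaw),0]); x=np.array([0,0,-1.]); Mt=R.from_matrix(np.stack([x,np.cross(z,x),z],1))
        tr=M.inv().apply(np.array(pos)-Mt.apply([.18,0,0])-np.array(o['tool_pos']))/.04
        print(tr.round(2).tolist(),(M.inv()*Mt).as_rotvec().round(3).tolist())
E
python3 - <<'E'
from meas import *
c=cam('top'); P=cloud(c)
m=(P[...,2]>.328)&(P[...,2]<.345)&(P[...,0]>.58)&(P[...,0]<.68)
Q=P[m]; print(Q.mean(0),Q.min(0),Q.max(0),len(Q))
rows([([.24,.522,.38],np.radians(65)),([.632,-.024,.38],np.radians(78)),([.632,-.024,.312],np.radians(78))])
E
```

```text
[ 0.634583   -0.02255163  0.33532896] [ 0.62031859 -0.03752944  0.32818301] [ 0.65043786 -0.0085929   0.34109091] 115
[-3.9, -0.0, -0.01] [0.006, -0.001, -0.0]
[-3.89, -14.61, -8.32] [-0.221, -0.001, -0.0]
[-2.19, -14.61, -8.32] [-0.221, -0.001, -0.0]
```

Request:
{"op": "apply_moves", "data": {
  "deltas": [
    {"travel": [-2, 0, 0], "twist": [0, 0, 0]},
    {"travel": [-3.9, 0, 0], "twist": [0, 0, 0]},
    {"travel": [-3.9, 0, 0], "twist": [0, 0, 0]},
    {"travel": [-3.9, 0, 0], "twist": [0, 0, 0]},
    {"travel": [-3.9, -1.2, -0.7], "twist": [0, 0, 0]},
    {"travel": [-3.9, -2.4, -1.4], "twist": [-0.05, 0, 0]},
    {"travel": [-3.9, -3.6, -2.1], "twist": [-0.1, 0, 0]},
    {"travel": [-3.9, -4.8, -2.8], "twist": [-0.15, 0, 0]},
    {"travel": [-3.9, -6, -3.5], "twist": [-0.2, 0, 0]},
    {"travel": [-3.9, -7, -4], "twist": [-0.22, 0, 0]}
  ],
  "gripper": -1
}}

```text
time_s: 1.2
tool_pos: [0.4145, 0.2762, 0.5599]
ee_rot: [-0.445, 0.55, 0.445, 0.549]
ft_force: [0.9, 0.3, -0.5]
width: 0.0939
```

```bash
python3 - <<'E'
from h import *
st(); rows([([.635,-.023,.38],np.radians(78))])
E
```

```text
t 1.2 tcp [0.4145 0.2762 0.5599] grasp [0.4144 0.2762 0.3799] z [ 0.208  0.978 -0.   ] x [-0.001 -0.    -1.   ] F [ 0.9  0.3 -0.5] w 0.0939 j [ 0.448  0.109  1.347  0.     1.687 -0.914]
[-0.01, -6.94, -6.17] [0.0, -0.0, -0.001]
```

Request:
{"op": "apply_moves", "data": {
  "deltas": [
    {"travel": [0, -0.8, -0.7], "twist": [0, 0, 0]},
    {"travel": [0, -1.6, -1.4], "twist": [0, 0, 0]},
    {"travel": [0, -2.5, -2.2], "twist": [0, 0, 0]},
    {"travel": [0, -3.4, -3.0], "twist": [0, 0, 0]},
    {"travel": [0, -4.3, -3.8], "twist": [0, 0, 0]},
    {"travel": [0, -5.2, -4.6], "twist": [0, 0, 0]},
    {"travel": [0, -6.1, -5.4], "twist": [0, 0, 0]},
    {"travel": [0, -6.94, -6.17], "twist": [0, 0, 0]},
    {"travel": [0, -6.94, -6.17], "twist": [0, 0, 0]},
    {"travel": [0, -6.94, -6.17], "twist": [0, 0, 0]}
  ]
}}

```text
time_s: 2.2
tool_pos: [0.6345, -0.0223, 0.5587]
ee_rot: [-0.443, 0.551, 0.445, 0.55]
ft_force: [-0.6, 0.3, 0.2]
width: 0.0938
```

```bash
python3 - <<'E'
from h import *
st(); c=cam('wrist'); save(c,'w1.png'); P=cloud(c); np.save('w1.npy',P); 
m=(P[...,2]>.325)&(P[...,2]<.345); Q=P[m]; print(len(Q), Q.mean(0) if len(Q) else '')
rows([([.635,-.023,.311],np.radians(78))])
E
```

```text
t 2.2 tcp [ 0.6345 -0.0223  0.5587] grasp [ 0.6339 -0.0221  0.3787] z [0.211 0.977 0.   ] x [-0.003  0.001 -1.   ] F [-0.6  0.3  0.2] w 0.0938 j [-1.450e-01  3.350e-01  1.051e+00  1.000e-03  1.760e+00 -1.503e+00]
2030 [ 0.63204298 -0.02049454  0.33492813]
[1.71, -0.04, -0.04] [-0.002, 0.001, -0.002]
```

View pics/w1.png

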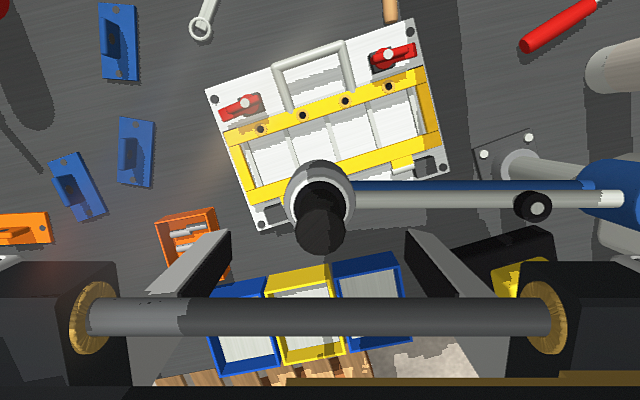

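The wrist view shows the grip at (320,230), centred between the jaws. The jig fills the middle, with the red buttons at (242,105) and (393,56) and three lugs at the left.

Request:
{"op": "apply_moves", "data": {
  "deltas": [
    {"travel": [0.5, 0, 0], "twist": [0, 0, 0]},
    {"travel": [1.1, 0, 0], "twist": [0, 0, 0]},
    {"travel": [1.7, 0, 0], "twist": [0, 0, 0]},
    {"travel": [1.7, 0, 0], "twist": [0, 0, 0]}
  ]
}}

```text
time_s: 2.65
tool_pos: [0.6323, -0.0195, 0.4897]
ee_rot: [-0.443, 0.551, 0.447, 0.548]
ft_force: [-0.6, -0.2, 0.1]
width: 0.0941
```

Request:
{"op": "apply_moves", "data": {
  "deltas": [
    {"travel": [0, 0, 0], "twist": [0, 0, 0]},
    {"travel": [0, 0, 0], "twist": [0, 0, 0]},
    {"travel": [0, 0, 0], "twist": [0, 0, 0]},
    {"travel": [0, 0, 0], "twist": [0, 0, 0]},
    {"travel": [0, 0, 0], "twist": [0, 0, 0]},
    {"travel": [0, 0, 0], "twist": [0, 0, 0]}
  ],
  "gripper": 1,
  "grip_force": 30
}}

```text
time_s: 3.25
tool_pos: [0.6339, -0.0214, 0.4929]
ee_rot: [-0.445, 0.55, 0.444, 0.55]
ft_force: [0.5, 0.4, -0.1]
width: 0.0495
```

```bash
python3 - <<'E'
from h import *
st(); o=arm.get_obs(); g=np.array(o['tool_pos']); pv=np.array([.6945,.261]); v=g[:2]-pv; r=np.hypot(*v); a0=np.arctan2(v[1],v[0]); print(r,a0)
r0=r
for b in range(2):
    rows([([*(pv+r*np.array([np.cos(a0-d),np.sin(a0-d)])),g[2]-.18],np.radians(78)-d) for d in np.linspace(0,1.5,21)[1+10*b:11+10*b]])
E
```

```text
t 3.25 tcp [ 0.6339 -0.0214  0.4929] grasp [ 0.634  -0.0214  0.3129] z [0.209 0.978 0.   ] x [ 0.  0. -1.] F [ 0.5  0.4 -0.1] w 0.0495 j [-0.143  0.336  1.204  0.     1.601 -1.503]
0.2888617963768772 -1.7820730322266551
[-0.0, 0.54, 0.02] [0.073, 0.0, 0.0]
[-0.0, 1.08, 0.08] [0.148, 0.0, 0.0]
[-0.0, 1.61, 0.18] [0.223, 0.0, 0.0]
[-0.0, 2.13, 0.32] [0.298, 0.0, 0.0]
[-0.0, 2.64, 0.5] [0.373, 0.0, 0.0]
[-0.0, 3.14, 0.72] [0.448, 0.0, 0.0]
[-0.0, 3.62, 0.97] [0.523, 0.0, 0.0]
[-0.0, 4.08, 1.26] [0.598, 0.0, 0.0]
[-0.0, 4.51, 1.59] [0.673, 0.0, 0.0]
[-0.0, 4.92, 1.94] [0.748, 0.0, 0.0]
[-0.0, 5.3, 2.32] [0.823, 0.0, 0.0]
[-0.0, 5.66, 2.73] [0.898, 0.0, 0.0]
[-0.0, 5.98, 3.17] [0.973, 0.0, 0.0]
[-0.0, 6.26, 3.63] [1.048, 0.0, 0.0]
[-0.0, 6.51, 4.11] [1.123, 0.0, 0.0]
[-0.0, 6.73, 4.61] [1.198, 0.0, 0.0]
[-0.0, 6.91, 5.12] [1.273, 0.0, 0.0]
[-0.0, 7.04, 5.64] [1.348, 0.0, 0.0]
[-0.0, 7.14, 6.17] [1.423, 0.0, 0.0]
[-0.0, 7.2, 6.71] [1.498, 0.0, 0.0]
```

Request:
{"op": "apply_moves", "data": {
  "deltas": [
    {"travel": [0, 0, 0], "twist": [0, 0, 0]},
    {"travel": [0, 0, 0], "twist": [0, 0, 0]},
    {"travel": [0, 0, 0], "twist": [0, 0, 0]},
    {"travel": [0, 0, 0], "twist": [0, 0, 0]},
    {"travel": [0, 0, 0], "twist": [0, 0, 0]}
  ]
}}

```text
time_s: 3.75
tool_pos: [0.634, -0.021, 0.4926]
ee_rot: [-0.444, 0.549, 0.445, 0.55]
ft_force: [0.2, 1.4, 0.2]
width: 0.0317
```

Request:
{"op": "apply_moves", "data": {
  "deltas": [
    {"travel": [0, 0.27, 0.01], "twist": [0.037, 0, 0]},
    {"travel": [0, 0.54, 0.02], "twist": [0.074, 0, 0]},
    {"travel": [0, 1.08, 0.08], "twist": [0.149, 0, 0]},
    {"travel": [0, 1.61, 0.18], "twist": [0.224, 0, 0]},
    {"travel": [0, 2.13, 0.32], "twist": [0.299, 0, 0]},
    {"travel": [0, 2.64, 0.5], "twist": [0.374, 0, 0]},
    {"travel": [0, 3.14, 0.72], "twist": [0.449, 0, 0]},
    {"travel": [0, 3.62, 0.97], "twist": [0.524, 0, 0]},
    {"travel": [0, 4.08, 1.26], "twist": [0.599, 0, 0]},
    {"travel": [0, 4.51, 1.59], "twist": [0.674, 0, 0]}
  ]
}}

```text
time_s: 4.75
tool_pos: [0.4706, 0.0789, 0.4926]
ee_rot: [-0.237, 0.666, 0.236, 0.667]
ft_force: [3.3, 1.1, -2.7]
width: 0.0314
```

Request:
{"op": "apply_moves", "data": {
  "deltas": [
    {"travel": [0, 0.54, 0.02], "twist": [0.075, 0, 0]},
    {"travel": [0, 1.08, 0.08], "twist": [0.15, 0, 0]},
    {"travel": [0, 1.61, 0.18], "twist": [0.225, 0, 0]},
    {"travel": [0, 2.13, 0.32], "twist": [0.3, 0, 0]},
    {"travel": [0, 2.64, 0.5], "twist": [0.375, 0, 0]},
    {"travel": [0, 3.14, 0.72], "twist": [0.45, 0, 0]},
    {"travel": [0, 3.62, 0.97], "twist": [0.525, 0, 0]},
    {"travel": [0, 4.08, 1.26], "twist": [0.6, 0, 0]},
    {"travel": [0, 4.51, 1.59], "twist": [0.675, 0, 0]},
    {"travel": [0, 4.72, 1.76], "twist": [0.71, 0, 0]}
  ]
}}

```text
time_s: 5.75
tool_pos: [0.4054, 0.2701, 0.4926]
ee_rot: [0.008, 0.707, -0.009, 0.707]
ft_force: [0.8, -3.2, -0.3]
width: 0.0314
```

Request:
{"op": "apply_moves", "data": {
  "deltas": [
    {"travel": [0, 0, 0], "twist": [0, 0, 0]},
    {"travel": [0, 0, 0], "twist": [0, 0, 0]},
    {"travel": [0, 0, 0], "twist": [0, 0, 0]}
  ]
}}

```text
time_s: 6.05
tool_pos: [0.4055, 0.2689, 0.4925]
ee_rot: [0.008, 0.707, -0.008, 0.707]
ft_force: [-1.5, 0.7, -2.3]
width: 0.0316
```

```bash
python3 - <<'E'
from h import *
st()
# jig geometry from first wrist view
P=np.load('w1.npy'); img=cv2.imread('pics/w1.png'); h=cv2.cvtColor(img,cv2.COLOR_BGR2HSV)
from meas import comps
red=((h[...,0]<6)|(h[...,0]>174))&(h[...,1]>150)&(h[...,2]>60)
for m,s,ce in comps(red,50):
    Q=P[m]; Q=Q[~np.isnan(Q[:,0])]; T=Q[Q[:,2]>.068]; print('red',ce.round(),s[4],np.median(Q,0).round(4),len(T),T.mean(0).round(4) if len(T) else '')
# plate top points
W=(h[...,1]<40)&(abs(P[...,2]-.016)<.004)&(P[...,0]>.4)&(P[...,0]<.75)&(abs(P[...,1])<.2)
Q=P[W]; r=cv2.minAreaRect(Q[:,:2].astype(np.float32)); print('plate',r,len(Q)); print(cv2.boxPoints(r).round(4).tolist())
Y=(h[...,0]>20)&(h[...,0]<35)&(h[...,1]>150)&(abs(P[...,2]-.038)<.006)&(P[...,0]<.7)&(P[...,0]>.45); Q=P[Y]; r=cv2.minAreaRect(Q[:,:2].astype(np.float32)); print('frame',r,len(Q),np.median(Q[:,2]))
H=(P[...,2]>.05)&(P[...,2]<.062)&(h[...,1]<60)&(P[...,0]<.55)&(P[...,0]>.42)&(abs(P[...,1])<.06); Q=P[H]; r=cv2.minAreaRect(Q[:,:2].astype(np.float32)); print('handle',r,len(Q),Q.mean(0))
E
```

```text
t 6.05 tcp [0.4055 0.2689 0.4925] grasp [0.4054 0.269  0.3125] z [ 1.    -0.023 -0.001] x [-0.001  0.    -1.   ] F [-1.5  0.7 -2.3] w 0.0316 j [0.442 0.101 1.515 0.    1.525 0.466]
red [4. 7.] 141 [ 0.3256 -0.3993  0.0084] 0 
red [556.  25.] 1506 [0.512  0.3363 0.0228] 0 
red [393.  56.] 610 [0.5089 0.1043 0.0494] 234 [0.5065 0.0984 0.0729]
red [228. 111.] 211 [ 0.5288 -0.1232  0.0487] 95 [ 0.5272 -0.1112  0.0734]
plate ((0.5853058099746704, 0.00653490424156189), (0.2251037210226059, 0.310295045375824), 5.709909915924072) 15628
[[0.4578999876976013, 0.14970000088214874], [0.4887000024318695, -0.1589999943971634], [0.7127000093460083, -0.13660000264644623], [0.6819000244140625, 0.1720999926328659]]
frame ((0.6015323996543884, 0.008655890822410583), (0.12403713166713715, 0.290365070104599), 5.834890365600586) 6206 0.03763583379115537
handle ((0.4923240840435028, -0.002614188939332962), (0.03187248110771179, 0.1033417358994484), 6.619574546813965) 1077 [ 0.48701339 -0.00314485  0.0547278 ]
```

Request:
{"op": "apply_moves", "data": {
  "deltas": [
    {"travel": [0, 0, 0], "twist": [0, 0, 0]},
    {"travel": [0, 0, 0], "twist": [0, 0, 0]},
    {"travel": [0, 0, 0], "twist": [0, 0, 0]},
    {"travel": [0, 0, 0], "twist": [0, 0, 0]},
    {"travel": [-0.5, 0, 0], "twist": [0, 0, 0]},
    {"travel": [-1.2, 0, 0], "twist": [0, 0, 0]},
    {"travel": [-2, 0, 0], "twist": [0, 0, 0]},
    {"travel": [-2, 0, 0], "twist": [0, 0, 0]}
  ],
  "gripper": -1
}}

```text
time_s: 6.85
tool_pos: [0.4059, 0.2693, 0.5769]
ee_rot: [0.01, 0.704, -0.007, 0.71]
ft_force: [0.5, -0.3, 0.4]
width: 0.092
```

```bash
python3 - <<'E'
from meas import *
st(); rows([([.4838,-.0036,.2],.1),([.4838,-.0036,.051],.1)])
c=cam('top'); save(c,'top1.png'); P=cloud(c)
m=(P[...,2]>.32)&(P[...,2]<.345)&(P[...,0]>.3)&(P[...,0]<.68); print([ (x[2],x[1][4],P[x[0]].mean(0).round(3)) for x in comps(m)])
for m,s,ce in comps(masks(c)['blue'],200):
  if ce[0]>370 and ce[0]<440: print(ce)
E
```

```text
t 6.85 tcp [0.4059 0.2693 0.5769] grasp [0.4074 0.2699 0.3969] z [ 1.    -0.024  0.008] x [ 0.008  0.004 -1.   ] F [ 0.5 -0.3  0.4] w 0.092 j [ 0.443  0.088  1.331 -0.     1.714  0.467]
[4.91, -6.79, 2.07] [-0.124, 0.008, -0.003]
[8.64, -6.81, 2.04] [-0.124, 0.008, -0.003]
[(array([197.75      , 223.02142857]), np.int32(140), array([0.406, 0.264, 0.334]))]
[423.80357143 185.02806122]
[393.3510101  193.64393939]
[385.54939759 237.93493976]
```

Request:
{"op": "apply_moves", "data": {
  "deltas": [
    {"travel": [0, -0.9, 0.3], "twist": [-0.02, 0, 0]},
    {"travel": [0, -2.0, 0.6], "twist": [-0.05, 0, 0]},
    {"travel": [0, -3.1, 0.9], "twist": [-0.08, 0, 0]},
    {"travel": [0.4, -4.1, 1.3], "twist": [-0.1, 0, 0]},
    {"travel": [1.0, -5.1, 1.6], "twist": [-0.124, 0, 0]},
    {"travel": [2.0, -5.8, 1.9], "twist": [-0.124, 0.005, 0]},
    {"travel": [3.0, -6.4, 2.05], "twist": [-0.124, 0.008, 0]},
    {"travel": [4.0, -6.79, 2.07], "twist": [-0.124, 0.008, -0.003]},
    {"travel": [4.91, -6.79, 2.07], "twist": [-0.124, 0.008, -0.003]},
    {"travel": [4.91, -6.79, 2.07], "twist": [-0.124, 0.008, -0.003]}
  ]
}}

```text
time_s: 7.9
tool_pos: [0.4794, -0.0045, 0.3706]
ee_rot: [-0.035, 0.714, 0.035, 0.699]
ft_force: [-1.4, 0.7, 0.6]
width: 0.094
```

```bash
python3 - <<'E'
from meas import *
st(); rows([([.4838,-.0036,.051],.1)])
c=cam('wrist'); save(c,'w2.png'); P=cloud(c); h=cv2.cvtColor(c['p'],cv2.COLOR_RGB2HSV)
H=(P[...,2]>.053)&(P[...,2]<.062)&(h[...,1]<60)&(P[...,0]<.52)&(P[...,0]>.46)&(abs(P[...,1])<.03); Q=P[H]; print(len(Q),Q.mean(0),np.percentile(Q,[2,98],axis=0))
E
```

```text
t 7.9 tcp [ 0.4794 -0.0045  0.3706] grasp [ 0.4756 -0.0047  0.1906] z [ 0.995  0.099 -0.021] x [-0.021 -0.001 -1.   ] F [-1.4  0.7  0.6] w 0.094 j [-0.153  0.161  1.747 -0.005  1.253 -0.25 ]
[3.49, 0.01, 0.19] [-0.001, -0.021, -0.001]
963 [0.48337806 0.00063473 0.0556917 ] [[ 0.47591314 -0.02858413  0.0531609 ]
 [ 0.49093249  0.02900169  0.05782053]]
```

Request:
{"op": "apply_moves", "data": {
  "deltas": [
    {"travel": [0.8, 0, 0], "twist": [0, 0, 0]},
    {"travel": [1.7, 0, 0], "twist": [0, 0, 0]},
    {"travel": [2.6, 0, 0], "twist": [0, 0, 0]},
    {"travel": [3.3, 0, 0], "twist": [0, 0, 0]},
    {"travel": [3.72, 0, 0], "twist": [0, 0, 0]},
    {"travel": [3.72, 0, 0], "twist": [0, 0, 0]}
  ]
}}

```text
time_s: 8.55
tool_pos: [0.481, -0.0043, 0.2272]
ee_rot: [-0.037, 0.71, 0.035, 0.703]
ft_force: [-1.9, -0.4, 0.1]
width: 0.0939
```

Request:
{"op": "apply_moves", "data": {
  "deltas": [
    {"travel": [0, 0, 0], "twist": [0, 0, 0]},
    {"travel": [0, 0, 0], "twist": [0, 0, 0]},
    {"travel": [0, 0, 0], "twist": [0, 0, 0]},
    {"travel": [0, 0, 0], "twist": [0, 0, 0]},
    {"travel": [0, 0, 0], "twist": [0, 0, 0]},
    {"travel": [0, 0, 0], "twist": [0, 0, 0]},
    {"travel": [0, 0, 0], "twist": [0, 0, 0]},
    {"travel": [0, 0, 0], "twist": [0, 0, 0]},
    {"travel": [0, 0, 0], "twist": [0, 0, 0]},
    {"travel": [0, 0, 0], "twist": [0, 0, 0]}
  ],
  "gripper": 1,
  "grip_force": 20
}}

```text
time_s: 9.55
tool_pos: [0.4832, -0.0046, 0.2279]
ee_rot: [-0.036, 0.706, 0.034, 0.706]
ft_force: [10.2, 3.7, -6.2]
width: 0.0177
```

```bash
python3 - <<'E'
from meas import *
st()
# arc in tool axes: tool x=down, z = jig x (toward hinge)
a=np.radians(5.6)
for q in np.linspace(0,1.62,23): print(round(q,2),np.round([-(.185*(np.sin(a+q)-np.sin(a)))/.04,0,(.185*(np.cos(a)-np.cos(a+q)))/.04],2).tolist())
E
```

```text
t 9.55 tcp [ 0.4832 -0.0046  0.2279] grasp [ 0.4833 -0.005   0.0479] z [0.995 0.099 0.   ] x [ 0.001 -0.003 -1.   ] F [10.2  3.7 -6.2] w 0.0177 j [-0.153  0.314  1.955 -0.003  0.872 -0.249]
0.0 [-0.0, 0.0, 0.0]
0.07 [-0.34, 0.0, 0.05]
0.15 [-0.67, 0.0, 0.12]
0.22 [-1.0, 0.0, 0.21]
0.29 [-1.32, 0.0, 0.33]
0.37 [-1.63, 0.0, 0.47]
0.44 [-1.92, 0.0, 0.63]
0.52 [-2.21, 0.0, 0.82]
0.59 [-2.48, 0.0, 1.03]
0.66 [-2.74, 0.0, 1.25]
0.74 [-2.97, 0.0, 1.5]
0.81 [-3.19, 0.0, 1.76]
0.88 [-3.39, 0.0, 2.03]
0.96 [-3.57, 0.0, 2.32]
1.03 [-3.73, 0.0, 2.62]
1.1 [-3.86, 0.0, 2.94]
1.18 [-3.97, 0.0, 3.26]
1.25 [-4.06, 0.0, 3.59]
1.33 [-4.12, 0.0, 3.92]
1.4 [-4.16, 0.0, 4.26]
1.47 [-4.17, 0.0, 4.6]
1.55 [-4.16, 0.0, 4.94]
1.62 [-4.12, 0.0, 5.28]
```

Request:
{"op": "apply_moves", "data": {
  "deltas": [
    {"travel": [0, 0, 0], "twist": [0, 0, 0]},
    {"travel": [0, 0, 0], "twist": [0, 0, 0]},
    {"travel": [0, 0, 0], "twist": [0, 0, 0]}
  ]
}}

```text
time_s: 9.85
tool_pos: [0.4846, -0.0045, 0.2283]
ee_rot: [-0.036, 0.705, 0.034, 0.708]
ft_force: [9.6, 3.6, -5.2]
width: 0.0134
```

Request:
{"op": "apply_moves", "data": {
  "deltas": [
    {"travel": [-0.34, 0, 0.05], "twist": [0, 0, 0]},
    {"travel": [-0.67, 0, 0.12], "twist": [0, 0, 0]},
    {"travel": [-1.0, 0, 0.21], "twist": [0, 0, 0]}
  ]
}}

```text
time_s: 10.15
tool_pos: [0.4935, -0.0036, 0.2682]
ee_rot: [-0.036, 0.705, 0.034, 0.708]
ft_force: [12.9, 3.0, -11.8]
width: 0.0132
```

Request:
{"op": "apply_moves", "data": {
  "deltas": [
    {"travel": [-0.32, 0, 0.12], "twist": [0, 0, 0]},
    {"travel": [-0.63, 0, 0.26], "twist": [0, 0, 0]},
    {"travel": [-0.92, 0, 0.42], "twist": [0, 0, 0]},
    {"travel": [-1.21, 0, 0.61], "twist": [0, 0, 0]},
    {"travel": [-1.48, 0, 0.82], "twist": [0, 0, 0]},
    {"travel": [-1.74, 0, 1.04], "twist": [0, 0, 0]},
    {"travel": [-1.97, 0, 1.29], "twist": [0, 0, 0]},
    {"travel": [-2.19, 0, 1.55], "twist": [0, 0, 0]},
    {"travel": [-2.39, 0, 1.82], "twist": [0, 0, 0]},
    {"travel": [-2.57, 0, 2.11], "twist": [0, 0, 0]}
  ]
}}

```text
time_s: 11.15
tool_pos: [0.5723, 0.0044, 0.368]
ee_rot: [-0.037, 0.713, 0.034, 0.7]
ft_force: [-6.5, -2.4, -0.5]
width: 0.0134
```

Request:
{"op": "apply_moves", "data": {
  "deltas": [
    {"travel": [-0.16, 0, 0.3], "twist": [0, 0, 0]},
    {"travel": [-0.29, 0, 0.62], "twist": [0, 0, 0]},
    {"travel": [-0.4, 0, 0.94], "twist": [0, 0, 0]},
    {"travel": [-0.49, 0, 1.27], "twist": [0, 0, 0]},
    {"travel": [-0.55, 0, 1.6], "twist": [0, 0, 0]},
    {"travel": [-0.59, 0, 1.94], "twist": [0, 0, 0]},
    {"travel": [-0.6, 0, 2.28], "twist": [0, 0, 0]},
    {"travel": [-0.59, 0, 2.62], "twist": [0, 0, 0]},
    {"travel": [-0.55, 0, 2.96], "twist": [0, 0, 0]},
    {"travel": [-0.55, 0, 2.96], "twist": [0, 0, 0]}
  ]
}}

```text
time_s: 12.15
tool_pos: [0.6937, 0.0166, 0.3919]
ee_rot: [-0.037, 0.708, 0.034, 0.705]
ft_force: [2.5, -0.2, 3.7]
width: 0.0133
```

```bash
python3 - <<'E'
from meas import *
st(); c=cam('top'); P=cloud(c)
m=masks(c)['yel'].copy(); Q=P[m&(P[...,0]>.5)&(P[...,0]<.75)&(abs(P[...,1])<.17)]; print(len(Q),np.percentile(Q,[2,50,98],axis=0).round(3))
E
```

```text
t 12.15 tcp [0.6937 0.0166 0.3919] grasp [0.6931 0.0158 0.2119] z [ 0.995  0.1   -0.004] x [-0.004 -0.004 -1.   ] F [ 2.5 -0.2  3.7] w 0.0133 j [-0.075  0.465  1.242 -0.005  1.439 -0.174]
385 [[ 0.667 -0.127  0.001]
 [ 0.679 -0.08   0.126]
 [ 0.723 -0.013  0.166]]
```

Request:
{"op": "apply_moves", "data": {
  "deltas": [
    {"travel": [0, 0, 0], "twist": [0, 0, 0]},
    {"travel": [0, 0, 0], "twist": [0, 0, 0]},
    {"travel": [0, 0, 0], "twist": [0, 0, 0]},
    {"travel": [0, 0, 0], "twist": [0, 0, 0]},
    {"travel": [-0.5, 0, 0], "twist": [0, 0, 0]},
    {"travel": [-1.2, 0, 0], "twist": [0, 0, 0]},
    {"travel": [-2, 0, 0], "twist": [0, 0, 0]},
    {"travel": [-2, 0, 0], "twist": [0, 0, 0]}
  ],
  "gripper": -0.2
}}

```text
time_s: 13.0
tool_pos: [0.6931, 0.0172, 0.4756]
ee_rot: [-0.037, 0.706, 0.034, 0.707]
ft_force: [-0.3, -0.3, 0.2]
width: 0.0565
```

```bash
python3 - <<'E'
from meas import *
st(); print(np.array(arm.camera_model('wrist')['hand_eye']).round(3).tolist())
rows([([.53,-.27,.3],np.radians(78)),([.53,-.27,.3],np.radians(-102))])
E
```

```text
t 13.0 tcp [0.6931 0.0172 0.4756] grasp [0.6932 0.0166 0.2956] z [0.995 0.1   0.001] x [ 0.001 -0.004 -1.   ] F [-0.3 -0.3  0.2] w 0.0565 j [-0.074  0.436  1.088 -0.004  1.616 -0.175]
[[0.001, -0.228, 0.974, 0.02], [-0.0, -0.974, -0.228, 0.066], [1.0, 0.0, -0.001, -0.001], [0.0, 0.0, 0.0, 1.0]]
[-0.09, -6.74, -4.77] [-1.261, -0.002, 0.004]
[-0.09, -6.74, -4.77] [1.88, 0.004, 0.002]
```

Request:
{"op": "apply_moves", "data": {
  "deltas": [
    {"travel": [0, -0.8, -0.6], "twist": [-0.14, 0, 0]},
    {"travel": [0, -1.6, -1.2], "twist": [-0.28, 0, 0]},
    {"travel": [0, -2.4, -1.8], "twist": [-0.42, 0, 0]},
    {"travel": [0, -3.2, -2.3], "twist": [-0.56, 0, 0]},
    {"travel": [0, -4.0, -2.9], "twist": [-0.7, 0, 0]},
    {"travel": [0, -4.8, -3.4], "twist": [-0.84, 0, 0]},
    {"travel": [0, -5.6, -4.0], "twist": [-0.98, 0, 0]},
    {"travel": [0, -6.3, -4.5], "twist": [-1.12, 0, 0]},
    {"travel": [0, -6.74, -4.77], "twist": [-1.26, 0, 0]},
    {"travel": [0, -6.74, -4.77], "twist": [-1.26, 0, 0]}
  ]
}}

```text
time_s: 14.0
tool_pos: [0.5285, -0.2722, 0.4715]
ee_rot: [-0.442, 0.554, 0.445, 0.547]
ft_force: [-0.4, 0.4, 0.5]
width: 0.0566
```

```bash
cat > lug.py <<'E'
from meas import *
def lugs(c,show=True):
    P=cloud(c); out=[]
    for m,s,ce in comps(masks(c)['blue'],150):
        m2=cv2.morphologyEx(m.astype(np.uint8),cv2.MORPH_CLOSE,np.ones((3,3)))>0
        Q=P[m2]; Q=Q[~np.isnan(Q[:,0])]
        Q=Q[Q[:,2]<.06]
        if len(Q)<100: continue
        F=Q[abs(Q[:,2]-.008)<.006]; W=Q[(Q[:,2]>.038)&(Q[:,2]<.05)]
        r=cv2.minAreaRect(F[:,:2].astype(np.float32)) if len(F)>20 else None
        w=cv2.minAreaRect(W[:,:2].astype(np.float32)) if len(W)>10 else None
        f=lambda r: None if r is None else (np.round(r[0],4).tolist(),np.round(r[1],3).tolist(),round(r[2],1))
        print(ce.round(),s[4],s[:4].tolist(),'foot',f(r),'web',f(w),'webmean',W.mean(0).round(4) if len(W) else None,'zmax',round(float(np.percentile(Q[:,2],99)),3))
E
python3 - <<'E'
from lug import *
st(); c=cam('wrist'); save(c,'w3.png'); lugs(c)
E
```

```text
t 14.0 tcp [ 0.5285 -0.2722  0.4715] grasp [ 0.5267 -0.2728  0.2916] z [ 0.212  0.977 -0.005] x [-0.01  -0.003 -1.   ] F [-0.4  0.4  0.5] w 0.0566 j [-0.59   0.28   1.336 -0.008  1.532 -1.947]
[306.  72.] 3448 [284, 28, 46, 90] foot ([0.4012, -0.2619], [0.049, 0.1], 73.6) web ([0.4016, -0.2623], [0.01, 0.045], 73.7) webmean [ 0.4012 -0.262   0.0431] zmax 0.044
[ 28. 180.] 4273 [0, 132, 73, 104] foot ([0.4745, -0.6373], [0.065, 0.151], 51.8) web None webmean None zmax 0.031
[311. 198.] 2770 [287, 158, 50, 80] foot ([0.5534, -0.2893], [0.05, 0.1], 68.2) web ([0.5533, -0.2895], [0.01, 0.046], 68.4) webmean [ 0.5527 -0.2892  0.043 ] zmax 0.044
[232. 221.] 1291 [209, 198, 48, 54] foot ([0.5665, -0.3963], [0.06, 0.05], 7.3) web ([0.5732, -0.3954], [0.019, 0.01], 6.7) webmean [ 0.5717 -0.3952  0.0429] zmax 0.044
[395. 363.] 870 [376, 348, 39, 30] foot ([0.7937, -0.226], [0.004, 0.041], 4.8) web ([0.7938, -0.2258], [0.004, 0.041], 3.7) webmean [ 0.7939 -0.2255  0.0439] zmax 0.06
```

View pics/w3.png

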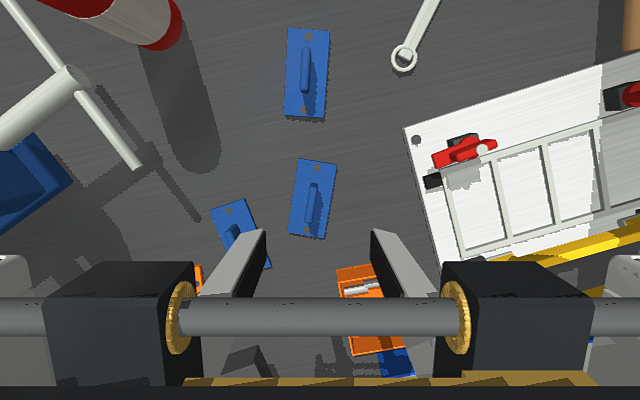

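Lug B at pixel (311,198) is a blue foot with a web, 50x100 mm and 44 mm high, so it is a true lug. A is at (306,72) and C at (232,221). The vise at the left edge, the orange tub and the pink and orange look-alikes are excluded. I pick B first.

```bash
python3 - <<'E'
from lug import *
st(); rows([([.5533,-.2894,.1],np.radians(68.3))])
E
```

```text
t 14.05 tcp [ 0.5292 -0.2709  0.4717] grasp [ 0.5275 -0.2712  0.2917] z [ 0.214  0.977 -0.004] x [-0.009 -0.002 -1.   ] F [0.7 0.3 0.2] w 0.0565 j [-0.588  0.28   1.336 -0.007  1.533 -1.943]
[4.79, -0.73, -0.31] [0.163, -0.004, -0.008]
```

Request:
{"op": "apply_moves", "data": {
  "deltas": [
    {"travel": [0.8, -0.2, -0.1], "twist": [0.08, 0, 0]},
    {"travel": [1.8, -0.5, -0.2], "twist": [0.16, -0.004, -0.008]},
    {"travel": [2.8, -0.73, -0.31], "twist": [0.163, -0.004, -0.008]},
    {"travel": [3.8, -0.73, -0.31], "twist": [0.163, -0.004, -0.008]},
    {"travel": [4.79, -0.73, -0.31], "twist": [0.163, -0.004, -0.008]},
    {"travel": [4.79, -0.73, -0.31], "twist": [0.163, -0.004, -0.008]},
    {"travel": [4.79, -0.73, -0.31], "twist": [0.163, -0.004, -0.008]}
  ]
}}

```text
time_s: 14.75
tool_pos: [0.5549, -0.288, 0.2808]
ee_rot: [-0.399, 0.584, 0.398, 0.584]
ft_force: [0.6, 0.3, -0.2]
width: 0.0564
```

```bash
python3 - <<'E'
from lug import *
st(); rows([([.5533,-.2894,.032],np.radians(68.3))]); lugs(cam('wrist'))
E
```

```text
t 14.75 tcp [ 0.5549 -0.288   0.2808] grasp [ 0.5549 -0.2881  0.1008] z [ 0.365  0.931 -0.   ] x [-0.    -0.001 -1.   ] F [ 0.6  0.3 -0.2] w 0.0564 j [-0.59   0.438  1.577 -0.     1.127 -1.787]
[1.72, 0.03, -0.05] [0.005, -0.0, 0.0]
[274.  32.] 4826 [234, 0, 81, 71] foot ([0.4282, -0.2698], [0.05, 0.044], 73.5) web ([0.4213, -0.268], [0.01, 0.004], 69.8) webmean [ 0.4217 -0.2678  0.042 ] zmax 0.043
[316. 207.] 8268 [283, 144, 69, 129] foot ([0.5536, -0.2891], [0.05, 0.1], 68.3) web ([0.5529, -0.2892], [0.01, 0.045], 68.8) webmean [ 0.5524 -0.2886  0.0431] zmax 0.044
[194. 254.] 1786 [148, 226, 75, 66] foot ([0.5556, -0.3971], [0.038, 0.05], 7.0) web None webmean None zmax 0.022
```

Request:
{"op": "apply_moves", "data": {
  "deltas": [
    {"travel": [0.8, 0.03, -0.04], "twist": [0, 0, 0]},
    {"travel": [1.4, 0.03, -0.04], "twist": [0, 0, 0]},
    {"travel": [1.72, 0.03, -0.04], "twist": [0, 0, 0]},
    {"travel": [1.72, 0.03, -0.04], "twist": [0, 0, 0]}
  ]
}}

```text
time_s: 15.2
tool_pos: [0.553, -0.29, 0.2125]
ee_rot: [-0.399, 0.584, 0.398, 0.584]
ft_force: [-0.3, 0.6, -0.5]
width: 0.0566
```

Request:
{"op": "apply_moves", "data": {
  "deltas": [
    {"travel": [0, 0, 0], "twist": [0, 0, 0]},
    {"travel": [0, 0, 0], "twist": [0, 0, 0]},
    {"travel": [0, 0, 0], "twist": [0, 0, 0]},
    {"travel": [0, 0, 0], "twist": [0, 0, 0]},
    {"travel": [0, 0, 0], "twist": [0, 0, 0]},
    {"travel": [0, 0, 0], "twist": [0, 0, 0]},
    {"travel": [0, 0, 0], "twist": [0, 0, 0]},
    {"travel": [0, 0, 0], "twist": [0, 0, 0]}
  ],
  "gripper": 1,
  "grip_force": 45
}}

```text
time_s: 16.0
tool_pos: [0.5529, -0.2896, 0.2124]
ee_rot: [-0.399, 0.584, 0.398, 0.585]
ft_force: [0.5, 3.9, 3.4]
width: 0.0097
```

Request:
{"op": "apply_moves", "data": {
  "deltas": [
    {"travel": [-0.3, 0, 0], "twist": [0, 0, 0]},
    {"travel": [-0.9, 0, 0], "twist": [0, 0, 0]},
    {"travel": [-1.7, 0, 0], "twist": [0, 0, 0]},
    {"travel": [-2.4, 0, 0], "twist": [0, 0, 0]},
    {"travel": [-2.4, 0, 0], "twist": [0, 0, 0]}
  ]
}}

```text
time_s: 16.5
tool_pos: [0.5535, -0.291, 0.3121]
ee_rot: [-0.402, 0.584, 0.395, 0.585]
ft_force: [1.2, -0.4, -5.0]
width: 0.0098
```

```bash
cat > nest.py <<'E'
from lug import *
mid=np.array([.5948,.0075]); th=.0997
def nest(y,x=0.): return mid+x*np.array([np.cos(th),np.sin(th)])+y*np.array([-np.sin(th),np.cos(th)])
E
python3 - <<'E'
from nest import *
st(); n=nest(-.093); rows([([*n,.128],np.pi/2+th)]); lugs(cam('wrist'))
E
```

```text
t 16.5 tcp [ 0.5535 -0.291   0.3121] grasp [ 0.5548 -0.2924  0.1321] z [ 0.365  0.931 -0.004] x [ 0.007 -0.007 -1.   ] F [ 1.2 -0.4 -5. ] w 0.0098 j [-0.595  0.409  1.539 -0.002  1.183 -1.791]
[0.07, 0.7, 5.26] [-0.473, -0.006, 0.008]
[285.  33.] 4461 [248, 0, 73, 73] foot ([0.4251, -0.2688], [0.05, 0.05], 73.6) web ([0.4178, -0.2669], [0.01, 0.012], 71.4) webmean [ 0.4184 -0.2667  0.0427] zmax 0.044
[210. 243.] 2351 [171, 213, 81, 59] foot ([0.5613, -0.3967], [0.049, 0.05], 7.0) web None webmean None zmax 0.019
[537. 380.] 541 [506, 370, 57, 16] foot ([0.7937, -0.1677], [0.044, 0.004], 89.9) web None webmean None zmax 0.019
```

Request:
{"op": "apply_moves", "data": {
  "deltas": [
    {"travel": [0, 0.1, 0.6], "twist": [-0.05, 0, 0]},
    {"travel": [0, 0.2, 1.2], "twist": [-0.1, 0, 0]},
    {"travel": [0, 0.25, 1.9], "twist": [-0.18, 0, 0]},
    {"travel": [0, 0.35, 2.6], "twist": [-0.25, 0, 0]},
    {"travel": [0, 0.45, 3.3], "twist": [-0.32, 0, 0]},
    {"travel": [0, 0.55, 4.0], "twist": [-0.38, 0, 0]},
    {"travel": [0, 0.65, 4.7], "twist": [-0.44, 0, 0]},
    {"travel": [0, 0.7, 5.26], "twist": [-0.473, 0, 0]},
    {"travel": [0, 0.7, 5.26], "twist": [-0.473, 0, 0]},
    {"travel": [0, 0.7, 5.26], "twist": [-0.473, 0, 0]}
  ]
}}

```text
time_s: 17.55
tool_pos: [0.6027, -0.0836, 0.3057]
ee_rot: [-0.524, 0.476, 0.525, 0.473]
ft_force: [0.5, -0.5, -5.0]
width: 0.0097
```

```bash
python3 - <<'E'
from nest import *
c=cam('wrist'); st(); n=nest(-.093); rows([([*n,.06],np.pi/2+th),([*n,.050],np.pi/2+th)]); save(c,'w4.png')
P=cloud(c);
# held web/foot
b=masks(c)['blue']
for m,s,ce in comps(b,150):
    Q=P[m]; Q=Q[~np.isnan(Q[:,0])]; print(ce.round(),s[4],np.percentile(Q,[1,50,99],axis=0).round(4).tolist())
for X in (nest(-.093,-.053),nest(-.093,.053),nest(-.0655,0),nest(-.1205,0)): print(np.round(proj(c,[*X,.016])))
E
```

```text
t 17.6 tcp [ 0.6028 -0.0842  0.3061] grasp [ 0.6023 -0.0845  0.1261] z [-0.099  0.995 -0.002] x [-0.003 -0.002 -1.   ] F [ 0.4  0.6 -5.1] w 0.0101 j [-0.252  0.394  1.581 -0.003  1.169 -1.921]
[1.65, -0.03, -0.02] [-0.0, -0.002, -0.003]
[1.9, -0.04, -0.02] [-0.0, -0.002, -0.003]
[318. 206.] 8625 [[0.5517, -0.1108, 0.0977], [0.5786, -0.085, 0.1013], [0.6141, -0.0605, 0.1377]]
[316. 142.]
[316. 271.]
[350. 210.]
[281. 210.]
```

View pics/w4.png

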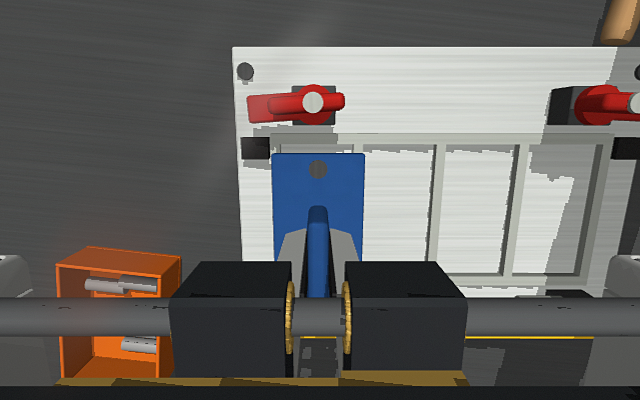

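The view shows the held lug at (318,206) square over the right-hand nest. The nest's predicted floor edges (columns 281–350, near end row 142) match the strips seen, so I lower it.

Request:
{"op": "apply_moves", "data": {
  "deltas": [
    {"travel": [0.6, -0.03, -0.02], "twist": [0, 0, 0]},
    {"travel": [1.2, -0.03, -0.02], "twist": [0, 0, 0]},
    {"travel": [1.6, -0.03, -0.02], "twist": [0, 0, 0]},
    {"travel": [1.8, -0.03, -0.02], "twist": [0, 0, 0]},
    {"travel": [1.93, -0.03, -0.02], "twist": [0, 0, 0]},
    {"travel": [1.93, -0.03, -0.02], "twist": [0, 0, 0]}
  ]
}}

```text
time_s: 18.2
tool_pos: [0.6046, -0.0853, 0.2303]
ee_rot: [0.524, -0.475, -0.524, -0.474]
ft_force: [-0.4, -0.1, -4.9]
width: 0.0094
```

```bash
python3 - <<'E'
from nest import *
st()
E
```

```text
t 18.2 tcp [ 0.6046 -0.0853  0.2303] grasp [ 0.6046 -0.0856  0.0503] z [-0.098  0.995 -0.002] x [ 0.    -0.002 -1.   ] F [-0.4 -0.1 -4.9] w 0.0094 j [-0.254  0.468  1.671 -0.002  1.002 -1.922]
```

Request:
{"op": "apply_moves", "data": {
  "deltas": [
    {"travel": [0.05, 0, 0], "twist": [0, 0, 0]},
    {"travel": [0.05, 0, 0], "twist": [0, 0, 0]}
  ]
}}

```text
time_s: 18.4
tool_pos: [0.605, -0.0848, 0.2294]
ee_rot: [0.525, -0.475, -0.523, -0.475]
ft_force: [0.1, -0.3, -5.4]
width: 0.0094
```

Request:
{"op": "apply_moves", "data": {
  "deltas": [
    {"travel": [0, 0, 0], "twist": [0, 0, 0]},
    {"travel": [0, 0, 0], "twist": [0, 0, 0]},
    {"travel": [0, 0, 0], "twist": [0, 0, 0]},
    {"travel": [-0.4, 0, 0], "twist": [0, 0, 0]},
    {"travel": [-1, 0, 0], "twist": [0, 0, 0]},
    {"travel": [-2, 0, 0], "twist": [0, 0, 0]},
    {"travel": [-3, 0, 0], "twist": [0, 0, 0]},
    {"travel": [-3.5, 0, 0], "twist": [0, 0, 0]},
    {"travel": [-3.5, 0, 0], "twist": [0, 0, 0]}
  ],
  "gripper": 0.2
}}

```text
time_s: 19.3
tool_pos: [0.6054, -0.0846, 0.3731]
ee_rot: [0.528, -0.473, -0.521, -0.476]
ft_force: [0.1, -0.3, -0.8]
width: 0.0373
```

```bash
cat >> nest.py <<'E'
def seated(c):
    P=cloud(c)
    for m,s,ce in comps(masks(c)['blue'],150):
        Q=P[m]; Q=Q[~np.isnan(Q[:,0])]
        if len(Q)<100: continue
        d=Q[:,:2]-mid; J=np.stack([d@[np.cos(th),np.sin(th)],d@[-np.sin(th),np.cos(th)]],1)
        if abs(np.median(J,0)).max()>.2: continue
        F=Q[abs(Q[:,2]-.024)<.006]; f=abs(Q[:,2]-.024)<.006
        r=cv2.minAreaRect(J[f].astype(np.float32)); print('seated',np.round(r[0],4),np.round(r[1],3),round(r[2],1),'footz p5/50/95',np.percentile(F[:,2],[5,50,95]).round(4),'top',np.percentile(Q[:,2],99).round(4))
E
python3 - <<'E'
from nest import *
st(); seated(cam('top')); c=cam('wrist'); seated(c); print(); lugs(c); rows([([.4014,-.262,.12],np.radians(73.6))])
E
```

```text
t 19.3 tcp [ 0.6054 -0.0846  0.3731] grasp [ 0.6071 -0.0853  0.1931] z [-0.099  0.995 -0.005] x [ 0.01  -0.004 -1.   ] F [ 0.1 -0.3 -0.8] w 0.0373 j [-2.520e-01  3.460e-01  1.481e+00 -1.000e-03  1.305e+00 -1.922e+00]
seated [-0.0014 -0.0947] [0.082 0.044] 0.1 footz p5/50/95 [0.0205 0.0244 0.0281] top 0.2797
seated [ 0.0013 -0.0928] [0.049 0.099] 89.9 footz p5/50/95 [0.0225 0.0237 0.0249] top 0.0603
seated [ 0.1967 -0.0456] [0.017 0.042] 17.9 footz p5/50/95 [0.0184 0.0239 0.0292] top 0.0382

[ 17. 141.] 2787 [0, 84, 41, 105] foot ([0.5854, -0.3869], [0.1, 0.041], 4.9) web None webmean None zmax 0.01
[318. 189.] 5060 [292, 139, 53, 102] foot None web ([0.584, -0.0875], [0.003, 0.01], 9.7) webmean [ 0.5832 -0.0873  0.0438] zmax 0.06
[363. 369.] 584 [344, 362, 41, 15] foot ([0.7991, -0.019], [0.017, 0.045], 30.6) web None webmean [ 0.7937 -0.0292  0.0384] zmax 0.038
[1.72, 5.49, -3.91] [0.385, -0.002, 0.002]
```

Lug B is seated at jig (1.3, -92.8) mm with its foot top at 23.7 mm. Next is lug A.

Request:
{"op": "apply_moves", "data": {
  "deltas": [
    {"travel": [0, 0.8, -0.6], "twist": [0.06, 0, 0]},
    {"travel": [0, 1.7, -1.2], "twist": [0.12, 0, 0]},
    {"travel": [0, 2.5, -1.8], "twist": [0.18, 0, 0]},
    {"travel": [0.1, 3.4, -2.4], "twist": [0.24, 0, 0]},
    {"travel": [0.4, 4.2, -3.0], "twist": [0.3, 0, 0]},
    {"travel": [0.8, 5.0, -3.5], "twist": [0.35, 0, 0]},
    {"travel": [1.4, 5.49, -3.91], "twist": [0.385, 0, 0]},
    {"travel": [1.72, 5.49, -3.91], "twist": [0.385, 0, 0]},
    {"travel": [1.72, 5.49, -3.91], "twist": [0.385, 0, 0]}
  ]
}}

```text
time_s: 20.3
tool_pos: [0.3998, -0.2615, 0.2966]
ee_rot: [-0.421, 0.567, 0.425, 0.566]
ft_force: [0.6, 0.1, 0.0]
width: 0.0377
```

```bash
python3 - <<'E'
from nest import *
st(); lugs(cam('wrist')); rows([([.4014,-.262,.032],np.radians(73.6))])
E
```

```text
t 20.3 tcp [ 0.3998 -0.2615  0.2966] grasp [ 0.3989 -0.2608  0.1166] z [0.284 0.959 0.002] x [-0.005  0.004 -1.   ] F [0.6 0.1 0. ] w 0.0377 j [-7.250e-01  2.230e-01  1.872e+00 -1.000e-03  1.053e+00 -2.008e+00]
[317. 207.] 7319 [285, 147, 65, 122] foot ([0.4009, -0.2617], [0.05, 0.1], 73.6) web ([0.4008, -0.2619], [0.01, 0.046], 73.7) webmean [ 0.3997 -0.2614  0.043 ] zmax 0.044
[565. 366.] 1342 [542, 342, 48, 44] foot None web None webmean None zmax 0.032
[2.15, -0.03, -0.01] [-0.0, 0.001, -0.003]
```

Request:
{"op": "apply_moves", "data": {
  "deltas": [
    {"travel": [0.8, 0, 0], "twist": [0, 0, 0]},
    {"travel": [1.6, 0, 0], "twist": [0, 0, 0]},
    {"travel": [2.12, 0, 0], "twist": [0, 0, 0]},
    {"travel": [2.12, 0, 0], "twist": [0, 0, 0]},
    {"travel": [2.12, 0, 0], "twist": [0, 0, 0]}
  ]
}}

```text
time_s: 20.85
tool_pos: [0.4023, -0.2619, 0.2155]
ee_rot: [-0.425, 0.566, 0.423, 0.566]
ft_force: [-1.0, -0.8, -0.8]
width: 0.0374
```

Request:
{"op": "apply_moves", "data": {
  "deltas": [
    {"travel": [0, 0, 0], "twist": [0, 0, 0]},
    {"travel": [0, 0, 0], "twist": [0, 0, 0]},
    {"travel": [0, 0, 0], "twist": [0, 0, 0]},
    {"travel": [0, 0, 0], "twist": [0, 0, 0]},
    {"travel": [0, 0, 0], "twist": [0, 0, 0]},
    {"travel": [0, 0, 0], "twist": [0, 0, 0]},
    {"travel": [0, 0, 0], "twist": [0, 0, 0]}
  ],
  "gripper": 1
}}

```text
time_s: 21.55
tool_pos: [0.4019, -0.2621, 0.2159]
ee_rot: [-0.425, 0.566, 0.423, 0.566]
ft_force: [0.9, 1.3, 6.5]
width: 0.0099
```

Request:
{"op": "apply_moves", "data": {
  "deltas": [
    {"travel": [-0.3, 0, 0], "twist": [0, 0, 0]},
    {"travel": [-0.9, 0, 0], "twist": [0, 0, 0]},
    {"travel": [-1.7, 0, 0], "twist": [0, 0, 0]},
    {"travel": [-2.5, 0, 0], "twist": [0, 0, 0]},
    {"travel": [-2.5, 0, 0], "twist": [0, 0, 0]}
  ]
}}

```text
time_s: 22.05
tool_pos: [0.4025, -0.2629, 0.3184]
ee_rot: [-0.427, 0.566, 0.42, 0.566]
ft_force: [1.1, 0.3, -3.0]
width: 0.0096
```

```bash
python3 - <<'E'
from nest import *
st(); n=nest(-.031); rows([([*n,.132],np.pi/2+th)])
E
```

```text
t 22.05 tcp [ 0.4025 -0.2629  0.3184] grasp [ 0.4038 -0.2642  0.1384] z [ 0.282  0.959 -0.005] x [ 0.007 -0.007 -1.   ] F [ 1.1  0.3 -3. ] w 0.0096 j [-7.230e-01  2.010e-01  1.839e+00 -1.000e-03  1.092e+00 -2.008e+00]
[0.15, -3.0, 7.12] [-0.385, -0.007, 0.007]
```

Request:
{"op": "apply_moves", "data": {
  "deltas": [
    {"travel": [0, -0.3, 0.7], "twist": [-0.04, 0, 0]},
    {"travel": [0, -0.7, 1.6], "twist": [-0.09, 0, 0]},
    {"travel": [0, -1.1, 2.6], "twist": [-0.14, 0, 0]},
    {"travel": [0, -1.5, 3.6], "twist": [-0.2, 0, 0]},
    {"travel": [0, -1.9, 4.5], "twist": [-0.26, 0, 0]},
    {"travel": [0, -2.3, 5.5], "twist": [-0.31, 0, 0]},
    {"travel": [0, -2.7, 6.4], "twist": [-0.36, 0, 0]},
    {"travel": [0, -3.0, 7.12], "twist": [-0.385, 0, 0]},
    {"travel": [0, -3.0, 7.12], "twist": [-0.385, 0, 0]},
    {"travel": [0, -3.0, 7.12], "twist": [-0.385, 0, 0]}
  ]
}}

```text
time_s: 23.05
tool_pos: [0.5965, -0.022, 0.3126]
ee_rot: [-0.524, 0.476, 0.525, 0.473]
ft_force: [-0.4, -1.3, -3.5]
width: 0.0099
```

```bash
cat >> nest.py <<'E'
def held(c):
    P=cloud(c)
    for m,s,ce in comps(masks(c)['blue'],800):
        Q=P[m]; Q=Q[~np.isnan(Q[:,0])]; d=Q[:,:2]-mid; J=np.stack([d@[np.cos(th),np.sin(th)],d@[-np.sin(th),np.cos(th)],Q[:,2]],1)
        print('blue',ce.round(),s[4],'jig-frame p1/50/99',np.percentile(J,[1,50,99],axis=0).round(4).tolist())
E
python3 - <<'E'
from nest import *
c=cam('wrist'); st(); n=nest(-.031); rows([([*n,.0535],np.pi/2+th)]); held(c)
E
```

```text
t 23.1 tcp [ 0.5962 -0.0227  0.313 ] grasp [ 0.5956 -0.023   0.133 ] z [-0.099  0.995 -0.002] x [-0.003 -0.002 -1.   ] F [-0.3 -0.8 -3.3] w 0.0093 j [-0.154  0.372  1.598 -0.003  1.174 -1.823]
[1.99, -0.05, -0.02] [-0.0, -0.002, -0.004]
blue [241. 209.] 5589 jig-frame p1/50/99 [[-0.0465, -0.1169, 0.0221], [-0.0033, -0.0877, 0.0239], [0.0419, -0.0684, 0.0604]]
blue [318. 204.] 8685 jig-frame p1/50/99 [[-0.0532, -0.0536, 0.1029], [-0.0261, -0.0293, 0.1047], [0.0121, -0.0053, 0.1411]]
```

Request:
{"op": "apply_moves", "data": {
  "deltas": [
    {"travel": [0.6, -0.07, -0.03], "twist": [0, 0, 0]},
    {"travel": [1.2, -0.07, -0.03], "twist": [0, 0, 0]},
    {"travel": [1.6, -0.07, -0.03], "twist": [0, 0, 0]},
    {"travel": [1.85, -0.07, -0.03], "twist": [0, 0, 0]},
    {"travel": [1.99, -0.07, -0.03], "twist": [0, 0, 0]},
    {"travel": [2.04, -0.07, -0.03], "twist": [0, 0, 0]},
    {"travel": [2.04, -0.07, -0.03], "twist": [0, 0, 0]}
  ]
}}

```text
time_s: 23.8
tool_pos: [0.6001, -0.0239, 0.2338]
ee_rot: [0.525, -0.475, -0.523, -0.475]
ft_force: [-0.2, -0.7, -4.0]
width: 0.0095
```

Request:
{"op": "apply_moves", "data": {
  "deltas": [
    {"travel": [0, 0, 0], "twist": [0, 0, 0]},
    {"travel": [0, 0, 0], "twist": [0, 0, 0]},
    {"travel": [0, 0, 0], "twist": [0, 0, 0]},
    {"travel": [-0.4, 0, 0], "twist": [0, 0, 0]},
    {"travel": [-1, 0, 0], "twist": [0, 0, 0]},
    {"travel": [-2, 0, 0], "twist": [0, 0, 0]},
    {"travel": [-3, 0, 0], "twist": [0, 0, 0]},
    {"travel": [-3.5, 0, 0], "twist": [0, 0, 0]},
    {"travel": [-3.5, 0, 0], "twist": [0, 0, 0]}
  ],
  "gripper": 0.2
}}

```text
time_s: 24.7
tool_pos: [0.6007, -0.0233, 0.3777]
ee_rot: [0.527, -0.473, -0.521, -0.476]
ft_force: [0.1, 0.8, 1.0]
width: 0.0378
```

```bash
python3 - <<'E'
from nest import *
st(); seated(cam('wrist')); c=cam('top'); lugs(c); rows([([.586,-.392,.16],np.radians(96.5))])
E
```

```text
t 24.7 tcp [ 0.6007 -0.0233  0.3777] grasp [ 0.6024 -0.0239  0.1977] z [-0.099  0.995 -0.004] x [ 0.01  -0.003 -1.   ] F [0.1 0.8 1. ] w 0.0378 j [-0.154  0.328  1.497 -0.002  1.307 -1.824]
seated [ 0.0014 -0.0929] [0.05  0.099] 89.6 footz p5/50/95 [0.0224 0.0237 0.0249] top 0.0604
seated [ 0.001  -0.0318] [0.049 0.099] 90.0 footz p5/50/95 [0.0225 0.0236 0.0249] top 0.0603
seated [ 0.2001 -0.002 ] [0.081 0.003] 84.4 footz p5/50/95 [0.0187 0.0243 0.0293] top 0.048
[369. 109.] 393 [354, 86, 30, 42] foot ([0.7969, -0.1976], [0.096, 0.004], 89.6) web ([0.8606, -0.1958], [0.098, 0.131], 89.7) webmean [ 0.8548 -0.1978  0.0442] zmax 0.06
[335. 178.] 265 [328, 165, 14, 26] foot None web None webmean [ 0.5886 -0.0855  0.0433] zmax 0.06
[314. 177.] 170 [310, 167, 11, 25] foot None web None webmean [ 0.581  -0.0227  0.0473] zmax 0.06
[424. 185.] 392 [415, 171, 18, 29] foot ([0.5885, -0.3932], [0.098, 0.049], 7.7) web ([0.5881, -0.3937], [0.042, 0.01], 6.2) webmean [ 0.5888 -0.3936  0.0433] zmax 0.047
[ 13. 229.] 257 [0, 223, 32, 17] foot None web None webmean None zmax -0.347
[ 29. 321.] 165 [24, 291, 10, 60] foot None web None webmean None zmax -0.704
[ 19. 363.] 280 [0, 353, 42, 20] foot None web None webmean None zmax -0.262
[601. 395.] 492 [575, 389, 60, 11] foot None web None webmean None zmax -0.579
[0.85, 1.25, -9.14] [-0.014, -0.002, 0.001]
```

Both are seated. Lug C is still at about (.588,-.393). Moving there.

Request:
{"op": "apply_moves", "data": {
  "deltas": [
    {"travel": [0, 0.1, -0.7], "twist": [0, 0, 0]},
    {"travel": [0, 0.2, -1.7], "twist": [0, 0, 0]},
    {"travel": [0, 0.4, -2.8], "twist": [0, 0, 0]},
    {"travel": [0, 0.5, -3.9], "twist": [0, 0, 0]},
    {"travel": [0, 0.7, -5.0], "twist": [0, 0, 0]},
    {"travel": [0, 0.8, -6.1], "twist": [0, 0, 0]},
    {"travel": [0.2, 1.0, -7.2], "twist": [0, 0, 0]},
    {"travel": [0.5, 1.1, -8.2], "twist": [0, 0, 0]},
    {"travel": [0.9, 1.2, -9.15], "twist": [0, 0, 0]},
    {"travel": [0.9, 1.2, -9.15], "twist": [0, 0, 0]}
  ]
}}

```text
time_s: 25.8
tool_pos: [0.5868, -0.3967, 0.3319]
ee_rot: [-0.521, 0.477, 0.525, 0.475]
ft_force: [0.3, 0.1, -1.3]
width: 0.0378
```

```bash
python3 - <<'E'
from nest import *
c=cam('wrist'); st(); lugs(c); rows([([.587,-.392,.034],np.radians(96.8))])
E
```

```text
t 25.85 tcp [ 0.5873 -0.3943  0.3332] grasp [ 0.5864 -0.3938  0.1532] z [-0.096  0.995  0.003] x [-0.005  0.003 -1.   ] F [-0.8  1.1 -0.3] w 0.038 j [-6.890e-01  5.160e-01  1.298e+00 -1.000e-03  1.333e+00 -2.356e+00]
[41. 26.] 4696 [0, 0, 98, 66] foot ([0.4798, -0.6248], [0.026, 0.091], 38.7) web ([0.4707, -0.6252], [0.001, 0.025], 21.0) webmean [ 0.4708 -0.6256  0.0394] zmax 0.039
[320. 197.] 5821 [290, 143, 59, 110] foot ([0.5864, -0.3939], [0.1, 0.05], 7.1) web ([0.5866, -0.3941], [0.046, 0.01], 5.7) webmean [ 0.5854 -0.3941  0.043 ] zmax 0.044
[2.98, -0.01, 0.05] [-0.023, 0.003, -0.004]
```

Request:
{"op": "apply_moves", "data": {
  "deltas": [
    {"travel": [0.9, 0, 0], "twist": [-0.02, 0, 0]},
    {"travel": [1.8, 0, 0], "twist": [-0.02, 0, 0]},
    {"travel": [2.6, 0, 0], "twist": [-0.02, 0, 0]},
    {"travel": [2.96, 0, 0], "twist": [-0.02, 0, 0]},
    {"travel": [2.96, 0, 0], "twist": [-0.02, 0, 0]},
    {"travel": [2.96, 0, 0], "twist": [-0.02, 0, 0]}
  ]
}}

```text
time_s: 26.45
tool_pos: [0.5891, -0.3922, 0.2205]
ee_rot: [0.53, -0.469, -0.528, -0.469]
ft_force: [-0.3, -1.0, -0.2]
width: 0.0376
```

Request:
{"op": "apply_moves", "data": {
  "deltas": [
    {"travel": [0, 0, 0], "twist": [0, 0, 0]},
    {"travel": [0, 0, 0], "twist": [0, 0, 0]},
    {"travel": [0, 0, 0], "twist": [0, 0, 0]},
    {"travel": [0, 0, 0], "twist": [0, 0, 0]},
    {"travel": [0, 0, 0], "twist": [0, 0, 0]},
    {"travel": [0, 0, 0], "twist": [0, 0, 0]},
    {"travel": [0, 0, 0], "twist": [0, 0, 0]}
  ],
  "gripper": 1
}}

```text
time_s: 27.15
tool_pos: [0.5887, -0.3929, 0.2205]
ee_rot: [0.53, -0.47, -0.528, -0.469]
ft_force: [-1.0, -0.7, 5.8]
width: 0.0091
```

Request:
{"op": "apply_moves", "data": {
  "deltas": [
    {"travel": [-0.3, 0, 0], "twist": [0, 0, 0]},
    {"travel": [-0.9, 0, 0], "twist": [0, 0, 0]},
    {"travel": [-1.7, 0, 0], "twist": [0, 0, 0]},
    {"travel": [-2.6, 0, 0], "twist": [0, 0, 0]},
    {"travel": [-3.0, 0, 0], "twist": [0, 0, 0]},
    {"travel": [-3.0, 0, 0], "twist": [0, 0, 0]}
  ]
}}

```text
time_s: 27.75
tool_pos: [0.5888, -0.3924, 0.3424]
ee_rot: [0.531, -0.469, -0.527, -0.469]
ft_force: [0.4, -0.5, -3.7]
width: 0.0098
```

```bash
python3 - <<'E'
from nest import *
st(); n=nest(.031); rows([([*n,.152],np.pi/2+th)])
E
```

```text
t 27.75 tcp [ 0.5888 -0.3924  0.3424] grasp [ 0.5896 -0.3932  0.1624] z [-0.119  0.993 -0.005] x [ 0.004 -0.004 -1.   ] F [ 0.4 -0.5 -3.7] w 0.0098 j [-0.686  0.508  1.29  -0.     1.338 -2.376]
[0.21, -1.35, 10.68] [0.02, -0.005, 0.004]
```

Request:
{"op": "apply_moves", "data": {
  "deltas": [
    {"travel": [0, -0.1, 0.6], "twist": [0, 0, 0]},
    {"travel": [0, -0.2, 1.6], "twist": [0, 0, 0]},
    {"travel": [0, -0.3, 2.7], "twist": [0, 0, 0]},
    {"travel": [0, -0.5, 3.8], "twist": [0, 0, 0]},
    {"travel": [0, -0.6, 4.9], "twist": [0, 0, 0]},
    {"travel": [0, -0.8, 6.0], "twist": [0, 0, 0]},
    {"travel": [0, -0.9, 7.1], "twist": [0.01, 0, 0]},
    {"travel": [0, -1.1, 8.2], "twist": [0.02, 0, 0]},
    {"travel": [0, -1.2, 9.2], "twist": [0.02, 0, 0]},
    {"travel": [0, -1.3, 10.1], "twist": [0.02, 0, 0]}
  ]
}}

```text
time_s: 28.75
tool_pos: [0.5908, 0.0172, 0.3367]
ee_rot: [-0.523, 0.476, 0.525, 0.473]
ft_force: [-0.1, 0.0, -4.2]
width: 0.0096
```

Request:
{"op": "apply_moves", "data": {
  "deltas": [
    {"travel": [0, 0, 0.5], "twist": [0, 0, 0]},
    {"travel": [0, 0, 0.5], "twist": [0, 0, 0]},
    {"travel": [0, 0, 0.5], "twist": [0, 0, 0]}
  ]
}}

```text
time_s: 29.05
tool_pos: [0.5894, 0.0351, 0.3373]
ee_rot: [-0.524, 0.475, 0.525, 0.473]
ft_force: [-0.1, -1.0, -3.8]
width: 0.0096
```

```bash
python3 - <<'E'
from nest import *
c=cam('wrist'); st(); n=nest(.031); rows([([*n,.0585],np.pi/2+th)]); held(c)
E
```

```text
t 29.1 tcp [0.5897 0.0344 0.3376] grasp [0.5894 0.034  0.1576] z [-0.099  0.995 -0.002] x [-0.002 -0.002 -1.   ] F [-0.3 -0.7 -3.5] w 0.0097 j [-0.059  0.343  1.577 -0.003  1.223 -1.728]
[2.48, -0.07, 0.1] [-0.0, -0.002, -0.002]
blue [291. 204.] 14192 jig-frame p1/50/99 [[-0.0553, -0.0552, 0.0224], [-0.0211, 0.0133, 0.1241], [0.0482, 0.0518, 0.161]]
blue [185. 208.] 3518 jig-frame p1/50/99 [[-0.048, -0.1162, 0.0208], [0.0041, -0.0847, 0.0237], [0.0506, -0.0681, 0.0253]]
```

Request:
{"op": "apply_moves", "data": {
  "deltas": [
    {"travel": [0.6, -0.13, 0.1], "twist": [0, 0, 0]},
    {"travel": [1.2, -0.13, 0.1], "twist": [0, 0, 0]},
    {"travel": [1.8, -0.13, 0.1], "twist": [0, 0, 0]},
    {"travel": [2.1, -0.13, 0.1], "twist": [0, 0, 0]},
    {"travel": [2.1, -0.13, 0.1], "twist": [0, 0, 0]},
    {"travel": [2.1, -0.13, 0.1], "twist": [0, 0, 0]}
  ]
}}

```text
time_s: 29.7
tool_pos: [0.5953, 0.0385, 0.2553]
ee_rot: [0.525, -0.475, -0.523, -0.475]
ft_force: [0.4, 0.1, -3.6]
width: 0.0096
```

```bash
python3 - <<'E'
from nest import *
c=cam('wrist'); st(); n=nest(.031); rows([([*n,.0585],np.pi/2+th)])
P=cloud(c); Q=P[masks(c)['blue']]; Q=Q[(Q[:,2]>.037)&(Q[:,2]<.046)]; d=Q[:,:2]-mid; J=np.stack([d@[np.cos(th),np.sin(th)],d@[-np.sin(th),np.cos(th)],Q[:,2]],1); J=J[(J[:,1]>0)]
print(len(J),np.percentile(J,[0.5,50,99.5],axis=0).round(4)); print(cv2.minAreaRect(J[:,:2].astype(np.float32)))
E
```

```text
t 29.75 tcp [0.5956 0.0387 0.2559] grasp [0.5961 0.0383 0.0759] z [-0.098  0.995 -0.002] x [ 0.003 -0.002 -1.   ] F [ 0.8 -0.4 -2.3] w 0.0099 j [-0.051  0.423  1.674 -0.002  1.041 -1.719]
[0.43, 0.1, 0.0] [-0.001, -0.002, 0.003]
6747 [[-0.0486  0.0064  0.0392]
 [-0.0261  0.0315  0.0424]
 [ 0.0148  0.0553  0.0441]]
((-0.0038252808153629303, 0.030876141041517258), (0.049595873802900314, 0.08976178616285324), 89.86656951904297)
```

Request:
{"op": "apply_moves", "data": {
  "deltas": [
    {"travel": [0.2, 0, 0], "twist": [0, 0, 0]},
    {"travel": [0.35, 0, 0], "twist": [0, 0, 0]},
    {"travel": [0.44, 0, 0], "twist": [0, 0, 0]},
    {"travel": [0.44, 0, 0], "twist": [0, 0, 0]}
  ]
}}

```text
time_s: 30.15
tool_pos: [0.5948, 0.0393, 0.237]
ee_rot: [0.525, -0.475, -0.524, -0.474]
ft_force: [-0.9, 0.4, -3.9]
width: 0.0096
```

Request:
{"op": "apply_moves", "data": {
  "deltas": [
    {"travel": [0, 0, 0], "twist": [0, 0, 0]},
    {"travel": [0, 0, 0], "twist": [0, 0, 0]},
    {"travel": [0, 0, 0], "twist": [0, 0, 0]},
    {"travel": [-0.4, 0, 0], "twist": [0, 0, 0]},
    {"travel": [-1, 0, 0], "twist": [0, 0, 0]},
    {"travel": [-2, 0, 0], "twist": [0, 0, 0]},
    {"travel": [-3, 0, 0], "twist": [0, 0, 0]},
    {"travel": [-4, 0, 0], "twist": [0, 0, 0]},
    {"travel": [-5, 0, 0], "twist": [0, 0, 0]},
    {"travel": [-5, 0, 0], "twist": [0, 0, 0]}
  ],
  "gripper": 0.2
}}

```text
time_s: 31.15
tool_pos: [0.5956, 0.0396, 0.4443]
ee_rot: [0.528, -0.472, -0.52, -0.477]
ft_force: [0.4, 0.3, 0.4]
width: 0.0376
```

```bash
python3 - <<'E'
from nest import *
st(); c=cam('wrist'); seated(c); save(c,'w5.png')
a=np.radians(5.6)+1.62; X=nest(0,.072-.185*np.cos(a)); h=[*X,.032+.185*np.sin(a)]; print(h)
P=cloud(c); 
t=cam('top'); save(t,'top2.png'); Q=cloud(t); g=Q[(Q[...,2]>.2)&(Q[...,2]<.24)&(Q[...,0]>.66)&(Q[...,0]<.74)&(abs(Q[...,1])<.06)]; print(len(g),np.percentile(g,[5,50,95],axis=0) if len(g) else '')
rows([([h[0],h[1],.29],th)])
E
```

```text
t 31.15 tcp [0.5956 0.0396 0.4443] grasp [0.5981 0.0391 0.2643] z [-0.099  0.995 -0.004] x [ 0.014 -0.002 -1.   ] F [0.4 0.3 0.4] w 0.0376 j [-0.05   0.287  1.392 -0.002  1.449 -1.72 ]
seated [-0.0279 -0.1045] [0.041 0.026] 0.1 footz p5/50/95 [0.0224 0.0238 0.0252] top 0.0258
seated [ 0.001  -0.0319] [0.05  0.099] 90.0 footz p5/50/95 [0.0224 0.0237 0.0251] top 0.0603
seated [0.0004 0.0315] [0.099 0.049] 0.0 footz p5/50/95 [0.0223 0.0237 0.025 ] top 0.0603
seated [ 0.0155 -0.0924] [0.072 0.049] 0.0 footz p5/50/95 [0.0221 0.0237 0.025 ] top 0.0256
[np.float64(0.6933945121116742), np.float64(0.017362572820217102), np.float64(0.21500633261842747)]
52 [[ 0.68865438 -0.03157981  0.2154411 ]
 [ 0.69604515 -0.00835472  0.22110389]
 [ 0.70356427  0.00358465  0.22427514]]
[-0.77, -2.41, -0.8] [1.57, 0.001, 0.005]
```

View pics/w5.png

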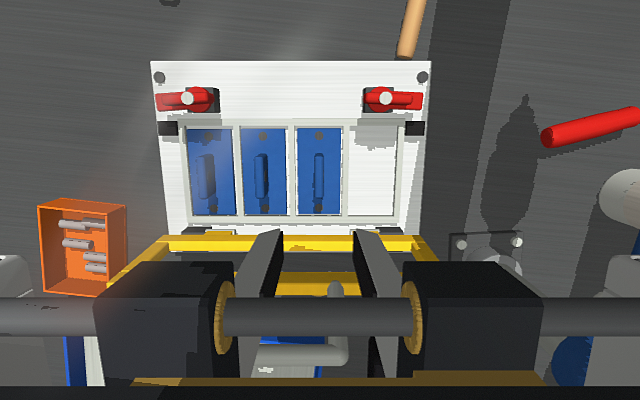

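View pics/top2.png

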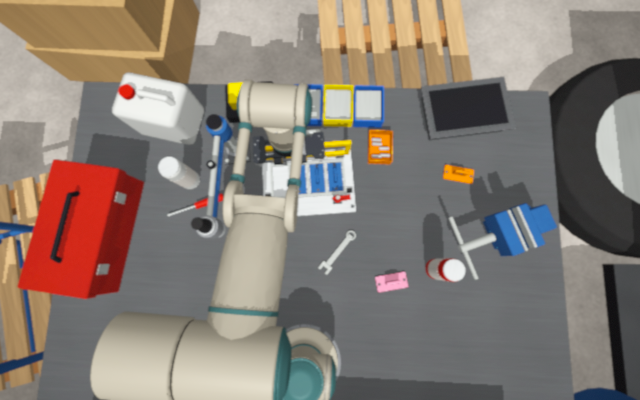

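The wrist view shows the three lugs flat in nests 1–3 (columns 210, 264 and 319), with the frame upright behind them and the handle at (300,352). The top view shows the head at left (205,225) and no blue lug left on the bench. Now I grasp the handle and shut the frame.

Request:
{"op": "apply_moves", "data": {
  "deltas": [
    {"travel": [-0.8, -0.2, 0], "twist": [0.14, 0, 0]},
    {"travel": [-0.8, -0.5, -0.1], "twist": [0.28, 0, 0]},
    {"travel": [-0.8, -0.8, -0.2], "twist": [0.42, 0, 0]},
    {"travel": [-0.8, -1.1, -0.3], "twist": [0.56, 0, 0]},
    {"travel": [-0.8, -1.4, -0.4], "twist": [0.7, 0, 0]},
    {"travel": [-0.8, -1.7, -0.5], "twist": [0.84, 0, 0]},
    {"travel": [-0.8, -2.0, -0.6], "twist": [0.98, 0, 0]},
    {"travel": [-0.8, -2.2, -0.7], "twist": [1.12, 0, 0]},
    {"travel": [-0.8, -2.4, -0.8], "twist": [1.26, 0, 0]},
    {"travel": [-0.8, -2.4, -0.8], "twist": [1.4, 0, 0]}
  ],
  "gripper": -0.3
}}

```text
time_s: 32.25
tool_pos: [0.6943, 0.0168, 0.4662]
ee_rot: [-0.093, 0.702, 0.093, 0.7]
ft_force: [0.1, 0.1, -0.1]
width: 0.0611
```

Request:
{"op": "apply_moves", "data": {
  "deltas": [
    {"travel": [0, 0, 0], "twist": [0.14, 0, 0]},
    {"travel": [0, 0, 0], "twist": [0.17, 0, 0]},
    {"travel": [0, 0, 0], "twist": [0.17, 0, 0]}
  ]
}}

```text
time_s: 32.55
tool_pos: [0.6933, 0.0172, 0.4678]
ee_rot: [-0.037, 0.707, 0.036, 0.706]
ft_force: [0.5, -1.2, 0.8]
width: 0.0612
```

```bash
python3 - <<'E'
from nest import *
st(); rows([([.695,.0175,.213],th)]); c=cam('wrist'); P=cloud(c); h=cv2.cvtColor(c['p'],cv2.COLOR_RGB2HSV)
g=P[(P[...,2]>.205)&(P[...,2]<.23)&(P[...,0]>.66)&(P[...,0]<.74)&(abs(P[...,1])<.08)]; print(len(g)); 
if len(g): print(np.percentile(g,[2,50,98],axis=0).round(4))
E
```

```text
t 32.55 tcp [0.6933 0.0172 0.4678] grasp [0.693  0.017  0.2878] z [ 0.995  0.102 -0.002] x [-0.002 -0.002 -1.   ] F [ 0.5 -1.2  0.8] w 0.0612 j [-0.075  0.439  1.102 -0.002  1.602 -0.177]
[1.87, 0.0, 0.05] [0.002, -0.002, 0.001]
3011
[[ 0.68   -0.0286  0.209 ]
 [ 0.6909  0.0229  0.2207]
 [ 0.7008  0.0671  0.2228]]
```

Request:
{"op": "apply_moves", "data": {
  "deltas": [
    {"travel": [0.7, 0, 0], "twist": [0, 0, 0]},
    {"travel": [1.4, 0, 0], "twist": [0, 0, 0]},
    {"travel": [1.85, 0, 0], "twist": [0, 0, 0]},
    {"travel": [1.85, 0, 0], "twist": [0, 0, 0]}
  ]
}}

```text
time_s: 33.0
tool_pos: [0.6926, 0.0172, 0.3918]
ee_rot: [-0.036, 0.708, 0.036, 0.704]
ft_force: [0.3, -0.7, -0.0]
width: 0.061
```

Request:
{"op": "apply_moves", "data": {
  "deltas": [
    {"travel": [0, 0, 0], "twist": [0, 0, 0]},
    {"travel": [0, 0, 0], "twist": [0, 0, 0]},
    {"travel": [0, 0, 0], "twist": [0, 0, 0]},
    {"travel": [0, 0, 0], "twist": [0, 0, 0]},
    {"travel": [0, 0, 0], "twist": [0, 0, 0]},
    {"travel": [0, 0, 0], "twist": [0, 0, 0]},
    {"travel": [0, 0, 0], "twist": [0, 0, 0]},
    {"travel": [0, 0, 0], "twist": [0, 0, 0]},
    {"travel": [0, 0, 0], "twist": [0, 0, 0]}
  ],
  "gripper": 1,
  "grip_force": 25
}}

```text
time_s: 33.9
tool_pos: [0.6933, 0.0171, 0.3956]
ee_rot: [-0.036, 0.706, 0.035, 0.706]
ft_force: [-1.6, 0.2, 1.5]
width: 0.0128
```

```bash
python3 - <<'E'
from nest import *
st(); o=arm.get_obs(); hx=nest(0,.072); gx=(np.array(o['tool_pos'][:2])-mid)@[np.cos(th),np.sin(th)]; 
a1=np.arctan2(o['tool_pos'][2]-.18-.032,.072-gx); print('q',a1-np.radians(5.6), 'r',np.hypot(o['tool_pos'][2]-.212,.072-gx))
a=np.radians(5.6)
for q in np.linspace(1.62,0,23): print(round(q,2),np.round([-(.185*(np.sin(a+q)-np.sin(a+1.62)))/.04,(.185*(np.cos(a+1.62)-np.cos(a+q)))/.04],2).tolist())
E
```

```text
t 33.9 tcp [0.6933 0.0171 0.3956] grasp [0.6934 0.0168 0.2156] z [0.995 0.1   0.001] x [ 0.001 -0.002 -1.   ] F [-1.6  0.2  1.5] w 0.0128 j [-0.075  0.461  1.239 -0.002  1.441 -0.175]
q 1.6188495655998876 r 0.18559769320240888
1.62 [-0.0, 0.0]
1.55 [-0.04, -0.34]
1.47 [-0.05, -0.68]
1.4 [-0.04, -1.02]
1.33 [0.0, -1.36]
1.25 [0.06, -1.69]
1.18 [0.15, -2.02]
1.1 [0.26, -2.34]
1.03 [0.39, -2.66]
0.96 [0.55, -2.96]
0.88 [0.73, -3.25]
0.81 [0.93, -3.52]
0.74 [1.15, -3.78]
0.66 [1.39, -4.03]
0.59 [1.64, -4.25]
0.52 [1.91, -4.46]
0.44 [2.2, -4.65]
0.37 [2.5, -4.81]
0.29 [2.81, -4.95]
0.22 [3.13, -5.07]
0.15 [3.45, -5.16]
0.07 [3.79, -5.23]
0.0 [4.12, -5.28]
```

Request:
{"op": "apply_moves", "data": {
  "deltas": [
    {"travel": [-0.04, 0, -0.34], "twist": [0, 0, 0]},
    {"travel": [-0.05, 0, -0.68], "twist": [0, 0, 0]},
    {"travel": [-0.04, 0, -1.02], "twist": [0, 0, 0]},
    {"travel": [0, 0, -1.36], "twist": [0, 0, 0]},
    {"travel": [0.06, 0, -1.69], "twist": [0, 0, 0]},
    {"travel": [0.15, 0, -2.02], "twist": [0, 0, 0]},
    {"travel": [0.26, 0, -2.34], "twist": [0, 0, 0]},
    {"travel": [0.39, 0, -2.66], "twist": [0, 0, 0]},
    {"travel": [0.55, 0, -2.96], "twist": [0, 0, 0]},
    {"travel": [0.73, 0, -3.25], "twist": [0, 0, 0]}
  ]
}}

```text
time_s: 34.9
tool_pos: [0.565, 0.0045, 0.3671]
ee_rot: [-0.036, 0.704, 0.035, 0.709]
ft_force: [2.7, 2.3, 1.0]
width: 0.0132
```

Request:
{"op": "apply_moves", "data": {
  "deltas": [
    {"travel": [0.2, 0, -0.27], "twist": [0, 0, 0]},
    {"travel": [0.42, 0, -0.53], "twist": [0, 0, 0]},
    {"travel": [0.66, 0, -0.78], "twist": [0, 0, 0]},
    {"travel": [0.91, 0, -1.0], "twist": [0, 0, 0]},
    {"travel": [1.18, 0, -1.21], "twist": [0, 0, 0]},
    {"travel": [1.47, 0, -1.4], "twist": [0, 0, 0]},
    {"travel": [1.77, 0, -1.56], "twist": [0, 0, 0]},
    {"travel": [2.08, 0, -1.7], "twist": [0, 0, 0]},
    {"travel": [2.4, 0, -1.82], "twist": [0, 0, 0]},
    {"travel": [2.72, 0, -1.91], "twist": [0, 0, 0]}
  ]
}}

```text
time_s: 35.9
tool_pos: [0.4891, -0.0032, 0.2576]
ee_rot: [-0.035, 0.704, 0.035, 0.708]
ft_force: [1.6, 2.5, 0.9]
width: 0.0134
```

Request:
{"op": "apply_moves", "data": {
  "deltas": [
    {"travel": [0.2, 0, -0.04], "twist": [0, 0, 0]},
    {"travel": [0.4, 0, -0.08], "twist": [0, 0, 0]},
    {"travel": [0.55, 0, -0.1], "twist": [0, 0, 0]},
    {"travel": [0.67, 0, -0.12], "twist": [0, 0, 0]},
    {"travel": [0.72, 0, -0.12], "twist": [0, 0, 0]},
    {"travel": [0.72, 0, -0.12], "twist": [0, 0, 0]}
  ]
}}

```text
time_s: 36.5
tool_pos: [0.4845, -0.0038, 0.2298]
ee_rot: [-0.035, 0.705, 0.035, 0.708]
ft_force: [1.1, 6.3, 9.8]
width: 0.013
```

```bash
python3 - <<'E'
from nest import *
st()
E
```

```text
t 36.5 tcp [ 0.4845 -0.0038  0.2298] grasp [ 0.4852 -0.0039  0.0498] z [0.995 0.099 0.004] x [ 0.004 -0.    -1.   ] F [1.1 6.3 9.8] w 0.013 j [-0.152  0.312  1.951  0.     0.874 -0.251]
```

Request:
{"op": "apply_moves", "data": {
  "deltas": [
    {"travel": [0, 0, 0], "twist": [0, 0, 0]},
    {"travel": [0, 0, 0], "twist": [0, 0, 0]},
    {"travel": [0, 0, 0], "twist": [0, 0, 0]},
    {"travel": [0, 0, 0], "twist": [0, 0, 0]},
    {"travel": [-0.6, 0, 0], "twist": [0, 0, 0]},
    {"travel": [-1.4, 0, 0], "twist": [0, 0, 0]},
    {"travel": [-2.4, 0, 0], "twist": [0, 0, 0]},
    {"travel": [-3.4, 0, 0], "twist": [0, 0, 0]},
    {"travel": [-4.4, 0, 0], "twist": [0, 0, 0]},
    {"travel": [-4.4, 0, 0], "twist": [0, 0, 0]}
  ],
  "gripper": -0.1
}}

```text
time_s: 37.5
tool_pos: [0.4846, -0.0042, 0.4097]
ee_rot: [-0.037, 0.702, 0.034, 0.71]
ft_force: [0.4, -0.3, 0.6]
width: 0.052
```

```bash
cat >> nest.py <<'E'
def tojig(Q): d=Q[:,:2]-mid; return np.stack([d@[np.cos(th),np.sin(th)],d@[-np.sin(th),np.cos(th)],Q[:,2]],1)
def buttons(c):
    P=cloud(c)
    for m,s,ce in comps(masks(c)['red'],30):
        Q=P[m]; Q=Q[~np.isnan(Q[:,0])]; J=tojig(Q)
        if len(J)<20 or abs(np.median(J,0)[:2]).max()>.17: continue
        T=J[(J[:,2]>.069)&(J[:,2]<.08)]; 
        if len(T)>10: r=cv2.minAreaRect(T[:,:2].astype(np.float32)); print('bar',ce.round(),len(T),np.round(r[0],4),np.round(r[1],3),round(r[2],1))
        print('  all',ce.round(),np.percentile(J,[1,50,99],axis=0).round(3).tolist())
def frame(c):
    P=cloud(c); h=cv2.cvtColor(c['p'],cv2.COLOR_RGB2HSV); J=tojig(P[masks(c)['yel']]); J=J[(abs(J[:,0])<.09)&(abs(J[:,1])<.16)&(J[:,2]<.2)]
    A=np.c_[J[:,:2],np.ones(len(J))]
    k=abs(J[:,2]-np.median(J[:,2]))<.008; co=np.linalg.lstsq(A[k],J[k,2],rcond=None)[0]; print('frame n',len(J),'slope x,y,z0',co.round(4),np.percentile(J[:,2],[5,50,95]).round(4))
E
python3 - <<'E'
from nest import *
st(); c=cam('wrist'); save(c,'w6.png'); buttons(c); frame(c); t=cam('top'); buttons(t); frame(t)
E
```

```text
t 37.5 tcp [ 0.4846 -0.0042  0.4097] grasp [ 0.4867 -0.0049  0.2297] z [0.995 0.1   0.011] x [ 0.012 -0.004 -1.   ] F [ 0.4 -0.3  0.6] w 0.052 j [-0.152  0.133  1.682 -0.002  1.315 -0.251]
bar [349.  69.] 474 [-0.0794  0.0996] [0.045 0.01 ] 87.6
  all [349.  69.] [[-0.092, 0.078, 0.045], [-0.081, 0.108, 0.049], [-0.068, 0.138, 0.075]]
bar [344. 276.] 206 [-0.0798 -0.0923] [0.01  0.034] 4.0
  all [344. 276.] [[-0.092, -0.121, 0.042], [-0.082, -0.089, 0.051], [-0.068, -0.075, 0.075]]
frame n 11640 slope x,y,z0 [-0.0059 -0.0008  0.0374] [0.0351 0.0374 0.0391]
bar [341. 198.] 17 [-0.0787 -0.1017] [0.007 0.043] 3.8
  all [341. 198.] [[-0.088, -0.134, 0.043], [-0.08, -0.11, 0.052], [-0.072, -0.082, 0.079]]
bar [276. 203.] 19 [-0.0782  0.0987] [0.007 0.039] 2.2
  all [276. 203.] [[-0.089, 0.08, 0.045], [-0.081, 0.106, 0.05], [-0.071, 0.132, 0.077]]
frame n 374 slope x,y,z0 [-0.0041  0.0035  0.0386] [0.0341 0.0385 0.0428]
```

View pics/w6.png

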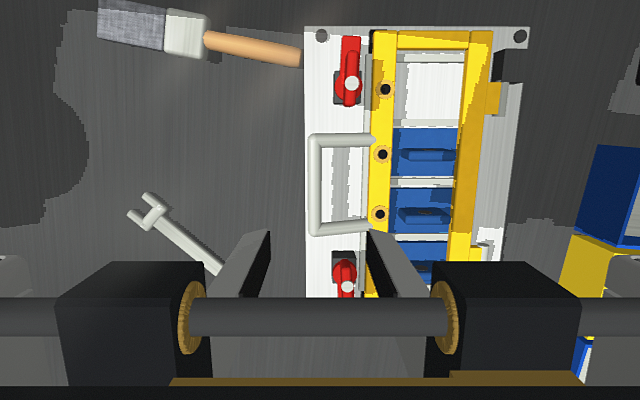

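The frame is shut, level within 0.006 rad. The webs stand up through the window, and both red buttons, at (349,69) and (344,276), are still parked. Next is the left button.

```bash
python3 - <<'E'
from nest import *
st(); n=nest(.0957,-.0795); print(n,nest(-.0957,-.0795)); rows([([*n,.14],th),([*n,.069],th)])
E
```

```text
t 37.6 tcp [ 0.4831 -0.004   0.4048] grasp [ 0.4835 -0.0044  0.2248] z [0.995 0.1   0.002] x [ 0.002 -0.002 -1.   ] F [-0.4  0.4 -0.1] w 0.0518 j [-0.152  0.136  1.69  -0.002  1.313 -0.251]
[0.5061693  0.09481174] [ 0.52522028 -0.09563779]
[2.12, 2.41, 0.82] [0.0, 0.002, 0.002]
[3.89, 2.41, 0.81] [0.0, 0.002, 0.002]
```

Request:
{"op": "apply_moves", "data": {
  "deltas": [
    {"travel": [0, 0.8, 0.3], "twist": [0, 0, 0]},
    {"travel": [0.4, 1.7, 0.6], "twist": [0, 0, 0]},
    {"travel": [1.0, 2.41, 0.82], "twist": [0, 0, 0]},
    {"travel": [1.8, 2.41, 0.82], "twist": [0, 0, 0]},
    {"travel": [2.12, 2.41, 0.82], "twist": [0, 0, 0]},
    {"travel": [2.12, 2.41, 0.82], "twist": [0, 0, 0]}
  ]
}}

```text
time_s: 38.2
tool_pos: [0.5046, 0.0953, 0.3152]
ee_rot: [-0.036, 0.709, 0.035, 0.703]
ft_force: [0.5, -0.3, -0.0]
width: 0.0513
```

```bash
python3 - <<'E'
from nest import *
c=cam('wrist'); st(); n=nest(.0957,-.0795); rows([([*n,.069],th)]); buttons(c)
E
```

```text
t 38.25 tcp [0.5054 0.0951 0.317 ] grasp [0.5045 0.0947 0.137 ] z [ 0.995  0.1   -0.005] x [-0.005 -0.002 -1.   ] F [ 0.5  0.2 -0.1] w 0.0518 j [ 0.051  0.254  1.769 -0.002  1.124 -0.048]
[1.7, -0.01, 0.03] [0.001, -0.005, 0.002]
bar [326. 189.] 496 [-0.0787  0.111 ] [0.023 0.01 ] 87.3
  all [326. 189.] [[-0.091, 0.087, 0.045], [-0.079, 0.116, 0.048], [-0.068, 0.139, 0.075]]
bar [324. 241.] 218 [-0.0797  0.0838] [0.009 0.013] 0.1
  all [324. 241.] [[-0.084, 0.077, 0.072], [-0.08, 0.084, 0.073], [-0.075, 0.09, 0.075]]
```

Request:
{"op": "apply_moves", "data": {
  "deltas": [
    {"travel": [0.6, 0, 0], "twist": [0, 0, 0]},
    {"travel": [1.2, 0, 0], "twist": [0, 0, 0]},
    {"travel": [1.7, 0, 0], "twist": [0, 0, 0]},
    {"travel": [1.7, 0, 0], "twist": [0, 0, 0]}
  ]
}}

```text
time_s: 38.65
tool_pos: [0.5055, 0.0946, 0.2497]
ee_rot: [-0.036, 0.708, 0.034, 0.705]
ft_force: [0.5, 1.2, -1.2]
width: 0.0521
```

Request:
{"op": "apply_moves", "data": {
  "deltas": [
    {"travel": [0, 0, 0], "twist": [0, 0, 0]},
    {"travel": [0, 0, 0], "twist": [0, 0, 0]},
    {"travel": [0, 0, 0], "twist": [0, 0, 0]},
    {"travel": [0, 0, 0], "twist": [0, 0, 0]},
    {"travel": [0, 0, 0], "twist": [0, 0, 0]},
    {"travel": [0, 0, 0], "twist": [0, 0, 0]},
    {"travel": [0, 0, 0], "twist": [0, 0, 0]},
    {"travel": [0, 0, 0], "twist": [0, 0, 0]}
  ],
  "gripper": 1,
  "grip_force": 20
}}

```text
time_s: 39.45
tool_pos: [0.507, 0.095, 0.2519]
ee_rot: [-0.036, 0.705, 0.035, 0.707]
ft_force: [1.8, -0.0, 2.2]
width: 0.01
```

```bash
python3 - <<'E'
from nest import *
st()
E
```

```text
t 39.45 tcp [0.507  0.095  0.2519] grasp [0.5074 0.0948 0.0719] z [0.995 0.1   0.003] x [ 0.003 -0.002 -1.   ] F [ 1.8 -0.   2.2] w 0.01 j [ 0.051  0.323  1.857 -0.002  0.958 -0.048]
```

Request:
{"op": "apply_moves", "data": {
  "deltas": [
    {"travel": [0, 0, 0], "twist": [0.1, 0, 0]},
    {"travel": [0, 0, 0], "twist": [0.24, 0, 0]},
    {"travel": [0, 0, 0], "twist": [0.38, 0, 0]},
    {"travel": [0, 0, 0], "twist": [0.52, 0, 0]},
    {"travel": [0, 0, 0], "twist": [0.66, 0, 0]},
    {"travel": [0, 0, 0], "twist": [0.8, 0, 0]},
    {"travel": [0, 0, 0], "twist": [0.94, 0, 0]},
    {"travel": [0, 0, 0], "twist": [1.08, 0, 0]},
    {"travel": [0, 0, 0], "twist": [1.22, 0, 0]},
    {"travel": [0, 0, 0], "twist": [1.36, 0, 0]}
  ]
}}

```text
time_s: 40.45
tool_pos: [0.5072, 0.0949, 0.252]
ee_rot: [0.418, 0.569, -0.418, 0.572]
ft_force: [2.4, -1.5, 2.3]
width: 0.0097
```

Request:
{"op": "apply_moves", "data": {
  "deltas": [
    {"travel": [0, 0, 0], "twist": [0.1, 0, 0]},
    {"travel": [0, 0, 0], "twist": [0.2, 0, 0]},
    {"travel": [0, 0, 0], "twist": [0.2, 0, 0]},
    {"travel": [0, 0, 0], "twist": [0.2, 0, 0]}
  ]
}}

```text
time_s: 40.85
tool_pos: [0.5072, 0.0948, 0.252]
ee_rot: [0.471, 0.526, -0.471, 0.529]
ft_force: [3.4, -0.9, 2.6]
width: 0.0099
```

Request:
{"op": "apply_moves", "data": {
  "deltas": [
    {"travel": [0, 0, 0], "twist": [0, 0, 0]},
    {"travel": [0, 0, 0], "twist": [0, 0, 0]},
    {"travel": [0, 0, 0], "twist": [0, 0, 0]},
    {"travel": [0, 0, 0], "twist": [0, 0, 0]},
    {"travel": [-0.6, 0, 0], "twist": [0, 0, 0]},
    {"travel": [-1.4, 0, 0], "twist": [0, 0, 0]},
    {"travel": [-2.4, 0, 0], "twist": [0, 0, 0]},
    {"travel": [-3, 0, 0], "twist": [0, 0, 0]},
    {"travel": [-3, 0, 0], "twist": [0, 0, 0]}
  ],
  "gripper": 0
}}

```text
time_s: 41.75
tool_pos: [0.5072, 0.0953, 0.375]
ee_rot: [0.473, 0.524, -0.47, 0.53]
ft_force: [0.2, 0.1, 0.7]
width: 0.0471
```

```bash
python3 - <<'E'
from nest import *
c=cam('wrist'); st(); buttons(c); frame(c); n=nest(-.0957,-.0795); rows([([*n,.15],th)])
E
```

```text
t 41.8 tcp [0.5064 0.0953 0.3728] grasp [0.5072 0.095  0.1928] z [ 0.111 -0.994  0.002] x [ 0.004 -0.001 -1.   ] F [-0.  -0.3 -0.5] w 0.0466 j [ 0.051  0.206  1.683 -0.002  1.248  1.512]
bar [318. 183.] 453 [-0.0747  0.0957] [0.01  0.045] 88.7
  all [318. 183.] [[-0.096, 0.084, 0.044], [-0.063, 0.095, 0.048], [-0.036, 0.107, 0.075]]
bar [542. 199.] 490 [-0.079  -0.0978] [0.011 0.046] 4.4
  all [542. 199.] [[-0.089, -0.136, 0.042], [-0.075, -0.096, 0.06], [-0.067, -0.075, 0.075]]
frame n 20542 slope x,y,z0 [-0.0033  0.0006  0.0375] [0.0355 0.0376 0.0391]
[1.08, -0.07, 4.79] [-1.559, 0.005, -0.002]
```

Request:
{"op": "apply_moves", "data": {
  "deltas": [
    {"travel": [0, 0, 0.5], "twist": [-0.14, 0, 0]},
    {"travel": [0, 0, 1.0], "twist": [-0.28, 0, 0]},
    {"travel": [0, 0, 1.6], "twist": [-0.42, 0, 0]},
    {"travel": [0, 0, 2.2], "twist": [-0.56, 0, 0]},
    {"travel": [0, 0, 2.8], "twist": [-0.7, 0, 0]},
    {"travel": [0, 0, 3.4], "twist": [-0.84, 0, 0]},
    {"travel": [0, 0, 4.0], "twist": [-0.98, 0, 0]},
    {"travel": [0, -0.07, 4.5], "twist": [-1.12, 0, 0]},
    {"travel": [0.5, -0.07, 4.79], "twist": [-1.26, 0, 0]},
    {"travel": [1.0, -0.07, 4.79], "twist": [-1.4, 0, 0]}
  ]
}}

```text
time_s: 42.8
tool_pos: [0.5244, -0.097, 0.3296]
ee_rot: [0.019, 0.707, -0.02, 0.706]
ft_force: [-0.9, 0.2, -0.9]
width: 0.0471
```

Request:
{"op": "apply_moves", "data": {
  "deltas": [
    {"travel": [0, 0, 0], "twist": [-0.12, 0, 0]},
    {"travel": [0.05, 0, 0], "twist": [-0.16, 0, 0]},
    {"travel": [0.05, 0, 0], "twist": [-0.16, 0, 0]},
    {"travel": [0.05, 0, 0], "twist": [-0.16, 0, 0]}
  ]
}}

```text
time_s: 43.2
tool_pos: [0.5243, -0.0955, 0.3284]
ee_rot: [-0.035, 0.707, 0.035, 0.706]
ft_force: [0.4, -0.6, 0.4]
width: 0.0468
```

```bash
python3 - <<'E'
from nest import *
c=cam('wrist'); st(); buttons(c); n=nest(-.0957,-.0795); rows([([*n,.070],th)])
E
```

```text
t 43.25 tcp [ 0.5245 -0.0955  0.3289] grasp [ 0.5244 -0.0957  0.1489] z [ 0.995  0.099 -0.001] x [-0.001 -0.001 -1.   ] F [0.2 0.2 0.2] w 0.0468 j [-3.100e-01  2.680e-01  1.714e+00 -1.000e-03  1.159e+00 -4.090e-01]
bar [322. 222.] 644 [-0.0792 -0.0983] [0.01  0.045] 4.1
  all [322. 222.] [[-0.091, -0.137, 0.044], [-0.078, -0.103, 0.049], [-0.068, -0.076, 0.075]]
[1.97, -0.0, 0.02] [-0.0, -0.001, 0.001]
```

Request:
{"op": "apply_moves", "data": {
  "deltas": [
    {"travel": [0.7, 0, 0.02], "twist": [0, 0, 0]},
    {"travel": [1.4, 0, 0.02], "twist": [0, 0, 0]},
    {"travel": [1.97, 0, 0.02], "twist": [0, 0, 0]},
    {"travel": [1.97, 0, 0.02], "twist": [0, 0, 0]}
  ]
}}

```text
time_s: 43.65
tool_pos: [0.5242, -0.0951, 0.2482]
ee_rot: [-0.035, 0.708, 0.035, 0.704]
ft_force: [-1.0, -0.2, 0.2]
width: 0.0472
```

Request:
{"op": "apply_moves", "data": {
  "deltas": [
    {"travel": [0, 0, 0], "twist": [0, 0, 0]},
    {"travel": [0, 0, 0], "twist": [0, 0, 0]},
    {"travel": [0, 0, 0], "twist": [0, 0, 0]},
    {"travel": [0, 0, 0], "twist": [0, 0, 0]},
    {"travel": [0, 0, 0], "twist": [0, 0, 0]},
    {"travel": [0, 0, 0], "twist": [0, 0, 0]},
    {"travel": [0, 0, 0], "twist": [0, 0, 0]}
  ],
  "gripper": 1,
  "grip_force": 20
}}

```text
time_s: 44.35
tool_pos: [0.5261, -0.0957, 0.2518]
ee_rot: [-0.036, 0.705, 0.035, 0.707]
ft_force: [1.2, -0.3, 3.9]
width: 0.0103
```

Request:
{"op": "apply_moves", "data": {
  "deltas": [
    {"travel": [0, 0, 0], "twist": [-0.1, 0, 0]},
    {"travel": [0, 0, 0], "twist": [-0.24, 0, 0]},
    {"travel": [0, 0, 0], "twist": [-0.38, 0, 0]},
    {"travel": [0, 0, 0], "twist": [-0.52, 0, 0]},
    {"travel": [0, 0, 0], "twist": [-0.66, 0, 0]},
    {"travel": [0, 0, 0], "twist": [-0.8, 0, 0]},
    {"travel": [0, 0, 0], "twist": [-0.94, 0, 0]},
    {"travel": [0, 0, 0], "twist": [-1.08, 0, 0]},
    {"travel": [0, 0, 0], "twist": [-1.22, 0, 0]},
    {"travel": [0, 0, 0], "twist": [-1.36, 0, 0]}
  ]
}}

```text
time_s: 45.35
tool_pos: [0.5269, -0.095, 0.2518]
ee_rot: [-0.474, 0.524, 0.471, 0.527]
ft_force: [2.9, 4.5, 2.4]
width: 0.0098
```

Request:
{"op": "apply_moves", "data": {
  "deltas": [
    {"travel": [0, 0, 0], "twist": [-0.1, 0, 0]},
    {"travel": [0, 0, 0], "twist": [-0.2, 0, 0]},
    {"travel": [0, 0, 0], "twist": [-0.2, 0, 0]},
    {"travel": [0, 0, 0], "twist": [-0.2, 0, 0]}
  ]
}}

```text
time_s: 45.75
tool_pos: [0.5269, -0.0948, 0.2518]
ee_rot: [0.523, -0.476, -0.52, -0.479]
ft_force: [3.7, 5.2, 2.9]
width: 0.0099
```

Request:
{"op": "apply_moves", "data": {
  "deltas": [
    {"travel": [0, 0, 0], "twist": [0, 0, 0]},
    {"travel": [0, 0, 0], "twist": [0, 0, 0]},
    {"travel": [0, 0, 0], "twist": [0, 0, 0]},
    {"travel": [0, 0, 0], "twist": [0, 0, 0]},
    {"travel": [-0.6, 0, 0], "twist": [0, 0, 0]},
    {"travel": [-1.4, 0, 0], "twist": [0, 0, 0]},
    {"travel": [-2.4, 0, 0], "twist": [0, 0, 0]},
    {"travel": [-3.4, 0, 0], "twist": [0, 0, 0]},
    {"travel": [-4.4, 0, 0], "twist": [0, 0, 0]},
    {"travel": [-4.4, 0, 0], "twist": [0, 0, 0]}
  ],
  "gripper": 0
}}

```text
time_s: 46.75
tool_pos: [0.5265, -0.0958, 0.4328]
ee_rot: [0.526, -0.476, -0.517, -0.479]
ft_force: [1.1, 0.5, 0.2]
width: 0.0472
```

```bash
python3 - <<'E'
from nest import *
c=cam('wrist'); st(); buttons(c); frame(c); seated(c); save(c,'w7.png'); t=cam('top')
P=cloud(t); m=(P[...,2]>.32)&(P[...,2]<.345)&(P[...,0]>.3)&(P[...,0]<.5)&(P[...,1]>.2); print([(x[2],x[1][4],P[x[0]].mean(0).round(3)) for x in comps(m)])
rows([([.4055,.2675,.40],np.radians(-1)),])
E
```

```text
t 46.8 tcp [ 0.5258 -0.0956  0.4298] grasp [ 0.527  -0.0963  0.2498] z [-0.089  0.996 -0.004] x [ 0.007 -0.004 -1.   ] F [-0.9  0.3 -0.3] w 0.0471 j [-0.31   0.199  1.548 -0.002  1.387 -1.969]
bar [502. 189.] 372 [-0.0761  0.0943] [0.044 0.01 ] 0.2
  all [502. 189.] [[-0.098, 0.083, 0.041], [-0.071, 0.09, 0.056], [-0.038, 0.102, 0.075]]
bar [321. 192.] 318 [-0.0757 -0.0951] [0.045 0.01 ] 1.2
  all [321. 192.] [[-0.098, -0.106, 0.045], [-0.069, -0.095, 0.048], [-0.037, -0.083, 0.075]]
frame n 7699 slope x,y,z0 [-0.0027 -0.0015  0.0371] [0.0324 0.0374 0.039 ]
seated [ 0.003  -0.0931] [0.049 0.066] 89.6 footz p5/50/95 [0.0224 0.0236 0.0248] top 0.0604
seated [ 0.0034 -0.0323] [0.049 0.066] 89.8 footz p5/50/95 [0.0223 0.0236 0.0249] top 0.2365
seated [0.0031 0.0312] [0.05  0.066] 90.0 footz p5/50/95 [0.0222 0.0235 0.0251] top 0.0602
seated [ 0.181  -0.1903] [0.036 0.003] 84.2 footz p5/50/95 [0.0183 0.0226 0.0281] top 0.0288Traceback (most recent call last):
  File "<stdin>", line 2, in <module>
  File "nest.py", line 12, in seated
    r=cv2.minAreaRect(J[f].astype(np.float32)); print('se
[... 227 characters left out ...]
                                                      ~~~~~~~~~~~~~^^^^^^^^^^^^^^^^^^
    return _quantile_unchecked(
        a, q, axis, out, overwrite_input, method, keepdims, weights)
    return _ureduce(a,
                    func=_quantile_ureduce_func,
    ...<5 lines>...
                    overwrite_input=overwrite_input,
                    method=method)
    r = func(a, **kwargs)
    result = _quantile(arr,
                       quantiles=q,
    ...<2 lines>...
                       out=out,
                       weights=wgt)
    slices_having_nans = np.isnan(arr[-1, ...])
                                  ~~~^^^^^^^^^
IndexError: index -1 is out of bounds for axis 0 with size 0
```

```bash
python3 - <<'E'
from nest import *
st(); t=cam('top')
P=cloud(t); m=(P[...,2]>.32)&(P[...,2]<.345)&(P[...,0]>.3)&(P[...,0]<.5)&(P[...,1]>.2); print([(x[2],x[1][4],P[x[0]].mean(0).round(3)) for x in comps(m)])
rows([([.4055,.2675,.385],np.radians(-1)),])
E
```

```text
t 46.8 tcp [ 0.5258 -0.0956  0.4298] grasp [ 0.527  -0.0963  0.2498] z [-0.089  0.996 -0.004] x [ 0.007 -0.004 -1.   ] F [-0.9  0.3 -0.3] w 0.0471 j [-0.31   0.199  1.548 -0.002  1.387 -1.969]
[(array([197.82142857, 223.08571429]), np.int32(140), array([0.406, 0.264, 0.334]))]
[-3.46, 2.17, 9.29] [1.677, -0.0, 0.004]
```

Request:
{"op": "apply_moves", "data": {
  "deltas": [
    {"travel": [-1, 0, 0], "twist": [0.1, 0, 0]},
    {"travel": [-2, 0, 0], "twist": [0.24, 0, 0]},
    {"travel": [-3, 0, 0.3], "twist": [0.38, 0, 0]},
    {"travel": [-3.5, 0.2, 1.2], "twist": [0.52, 0, 0]},
    {"travel": [-3.5, 0.5, 2.2], "twist": [0.66, 0, 0]},
    {"travel": [-3.5, 0.7, 3.3], "twist": [0.8, 0, 0]},
    {"travel": [-3.5, 1.0, 4.4], "twist": [0.94, 0, 0]},
    {"travel": [-3.5, 1.2, 5.5], "twist": [1.08, 0, 0]},
    {"travel": [-3.5, 1.5, 6.6], "twist": [1.22, 0, 0]},
    {"travel": [-3.5, 1.8, 7.6], "twist": [1.36, 0, 0]}
  ],
  "gripper": -1
}}

```text
time_s: 47.85
tool_pos: [0.4288, 0.1965, 0.564]
ee_rot: [-0.118, 0.699, 0.116, 0.696]
ft_force: [0.9, 0.7, 0.1]
width: 0.0943
```

```bash
python3 - <<'E'
from nest import *
st(); rows([([.4055,.2675,.385],np.radians(-1)),])
E
```

```text
t 47.85 tcp [0.4288 0.1965 0.564 ] grasp [0.4282 0.196  0.384 ] z [ 0.945  0.326 -0.004] x [-0.003 -0.003 -1.   ] F [0.9 0.7 0.1] w 0.0943 j [ 0.283  0.067  1.385 -0.002  1.694 -0.049]
[-0.03, 1.87, 0.03] [0.35, -0.004, 0.002]
```

Request:
{"op": "apply_moves", "data": {
  "deltas": [
    {"travel": [0, 0.7, 0], "twist": [0.14, 0, 0]},
    {"travel": [0, 1.4, 0], "twist": [0.28, 0, 0]},
    {"travel": [0, 1.85, 0.03], "twist": [0.35, 0, 0]},
    {"travel": [0, 1.85, 0.03], "twist": [0.35, 0, 0]},
    {"travel": [0.6, 1.85, 0.03], "twist": [0.35, 0, 0]},
    {"travel": [1.2, 1.85, 0.03], "twist": [0.35, 0, 0]},
    {"travel": [1.8, 1.85, 0.03], "twist": [0.35, 0, 0]},
    {"travel": [1.8, 1.85, 0.03], "twist": [0.35, 0, 0]}
  ]
}}

```text
time_s: 48.65
tool_pos: [0.4056, 0.2639, 0.4899]
ee_rot: [0.002, 0.71, -0.007, 0.704]
ft_force: [0.4, -0.2, -0.1]
width: 0.0939
```

Request:
{"op": "apply_moves", "data": {
  "deltas": [
    {"travel": [0, 0, 0], "twist": [0, 0, 0]},
    {"travel": [0, 0, 0], "twist": [0, 0, 0]},
    {"travel": [0, 0, 0], "twist": [0, 0, 0]},
    {"travel": [0, 0, 0], "twist": [0, 0, 0]},
    {"travel": [0, 0, 0], "twist": [0, 0, 0]},
    {"travel": [0, 0, 0], "twist": [0, 0, 0]},
    {"travel": [0, 0, 0], "twist": [0, 0, 0]},
    {"travel": [0, 0, 0], "twist": [0, 0, 0]},
    {"travel": [0, 0, 0], "twist": [0, 0, 0]},
    {"travel": [0, 0, 0], "twist": [0, 0, 0]}
  ],
  "gripper": 1,
  "grip_force": 30
}}

```text
time_s: 49.65
tool_pos: [0.4055, 0.2652, 0.4943]
ee_rot: [0.004, 0.707, -0.005, 0.707]
ft_force: [-2.7, -0.3, 2.1]
width: 0.0315
```

```bash
python3 - <<'E'
from h import *
st(); o=arm.get_obs(); g=np.array(o['tool_pos']); pv=np.array([.6945,.261]); v=g[:2]-pv; r=np.hypot(*v); a0=np.arctan2(v[1],v[0]); print(r,a0)
z=R.from_quat(o['ee_rot']).apply([0,0,1]); y0=np.arctan2(z[1],z[0])
rows([([*(pv+r*np.array([np.cos(a0+d),np.sin(a0+d)])),g[2]-.18],y0+d) for d in np.arange(1,11)*.0675])
E
```

```text
t 49.65 tcp [0.4055 0.2652 0.4943] grasp [0.4053 0.2649 0.3143] z [ 1.    -0.012 -0.001] x [-0.001 -0.002 -1.   ] F [-2.7 -0.3  2.1] w 0.0315 j [ 4.360e-01  9.800e-02  1.515e+00 -1.000e-03  1.530e+00  4.480e-01]
0.28902837546617466 3.1272044412733138
[0.0, -0.49, 0.02] [-0.067, -0.001, 0.002]
[0.0, -0.97, 0.06] [-0.135, -0.001, 0.002]
[0.0, -1.45, 0.14] [-0.202, -0.001, 0.002]
[0.0, -1.93, 0.26] [-0.27, -0.001, 0.002]
[0.0, -2.39, 0.4] [-0.337, -0.001, 0.001]
[0.0, -2.85, 0.58] [-0.405, -0.001, 0.001]
[0.0, -3.29, 0.78] [-0.472, -0.001, 0.001]
[0.01, -3.72, 1.02] [-0.54, -0.001, 0.001]
[0.01, -4.13, 1.28] [-0.607, -0.001, 0.001]
[0.01, -4.52, 1.57] [-0.675, -0.001, 0.001]
```

Request:
{"op": "apply_moves", "data": {
  "deltas": [
    {"travel": [0, -0.49, 0.02], "twist": [-0.067, 0, 0]},
    {"travel": [0, -0.97, 0.06], "twist": [-0.135, 0, 0]},
    {"travel": [0, -1.45, 0.14], "twist": [-0.202, 0, 0]},
    {"travel": [0, -1.93, 0.26], "twist": [-0.27, 0, 0]},
    {"travel": [0, -2.39, 0.4], "twist": [-0.337, 0, 0]},
    {"travel": [0, -2.85, 0.58], "twist": [-0.405, 0, 0]},
    {"travel": [0, -3.29, 0.78], "twist": [-0.472, 0, 0]},
    {"travel": [0, -3.72, 1.02], "twist": [-0.54, 0, 0]},
    {"travel": [0, -4.13, 1.28], "twist": [-0.607, 0, 0]},
    {"travel": [0, -4.52, 1.57], "twist": [-0.675, 0, 0]}
  ]
}}

```text
time_s: 50.65
tool_pos: [0.4672, 0.0833, 0.4943]
ee_rot: [-0.231, 0.668, 0.231, 0.669]
ft_force: [1.8, 3.9, -2.4]
width: 0.0315
```

Request:
{"op": "apply_moves", "data": {
  "deltas": [
    {"travel": [0, -0.49, 0.02], "twist": [-0.067, 0, 0]},
    {"travel": [0, -0.97, 0.06], "twist": [-0.135, 0, 0]},
    {"travel": [0, -1.45, 0.14], "twist": [-0.202, 0, 0]},
    {"travel": [0, -1.93, 0.26], "twist": [-0.27, 0, 0]},
    {"travel": [0, -2.39, 0.4], "twist": [-0.337, 0, 0]},
    {"travel": [0, -2.85, 0.58], "twist": [-0.405, 0, 0]},
    {"travel": [0, -3.29, 0.78], "twist": [-0.472, 0, 0]},
    {"travel": [0, -3.72, 1.02], "twist": [-0.54, 0, 0]},
    {"travel": [0, -3.72, 1.02], "twist": [-0.54, 0, 0]},
    {"travel": [0, -3.72, 1.02], "twist": [-0.54, 0, 0]}
  ]
}}

```text
time_s: 51.65
tool_pos: [0.5913, -0.0082, 0.4943]
ee_rot: [-0.4, 0.583, 0.4, 0.584]
ft_force: [3.8, 4.3, -2.5]
width: 0.0315
```

Request:
{"op": "apply_moves", "data": {
  "deltas": [
    {"travel": [0, 0, 0], "twist": [0, 0, 0]},
    {"travel": [0, 0, 0], "twist": [0, 0, 0]},
    {"travel": [0, 0, 0], "twist": [0, 0, 0]},
    {"travel": [0, 0, 0], "twist": [0, 0, 0]},
    {"travel": [0, 0, 0], "twist": [0, 0, 0]},
    {"travel": [0, 0, 0], "twist": [0, 0, 0]},
    {"travel": [-0.6, 0, 0], "twist": [0, 0, 0]},
    {"travel": [-1.3, 0, 0], "twist": [0, 0, 0]},
    {"travel": [-2, 0, 0], "twist": [0, 0, 0]},
    {"travel": [-2.6, 0, 0], "twist": [0, 0, 0]}
  ],
  "gripper": -1
}}

```text
time_s: 52.65
tool_pos: [0.59, -0.0084, 0.6006]
ee_rot: [-0.401, 0.583, 0.399, 0.583]
ft_force: [0.4, 0.0, 0.1]
width: 0.0941
```

```bash
python3 - <<'E'
from nest import *
st(); rows([([.45,-.2,.4],np.radians(60))])
E
```

```text
t 52.65 tcp [ 0.59   -0.0084  0.6006] grasp [ 0.5904 -0.0088  0.4206] z [ 0.36   0.933 -0.001] x [ 0.002 -0.002 -1.   ] F [0.4 0.  0.1] w 0.0941 j [-0.132  0.261  1.057 -0.002  1.821 -1.335]
[0.52, 1.54, -5.73] [0.155, -0.001, 0.003]
```

Move the arm well aside to the right at height, then make a final check.

Request:
{"op": "apply_moves", "data": {
  "deltas": [
    {"travel": [0, 0.3, -0.8], "twist": [0, 0, 0]},
    {"travel": [0, 0.6, -1.7], "twist": [0, 0, 0]},
    {"travel": [0, 0.9, -2.6], "twist": [0, 0, 0]},
    {"travel": [0, 1.2, -3.6], "twist": [0, 0, 0]},
    {"travel": [0, 1.5, -4.6], "twist": [0, 0, 0]},
    {"travel": [0, 1.6, -5.6], "twist": [0, 0, 0]},
    {"travel": [0, 1.8, -6.6], "twist": [0, 0, 0]},
    {"travel": [0, 1.8, -6.6], "twist": [0, 0, 0]},
    {"travel": [0, 1.8, -6.6], "twist": [0, 0, 0]}
  ]
}}

```text
time_s: 53.55
tool_pos: [0.4277, -0.2294, 0.5993]
ee_rot: [-0.4, 0.583, 0.399, 0.584]
ft_force: [0.1, 0.4, 0.5]
width: 0.0938
```

```bash
python3 - <<'E'
from nest import *
st(); t=cam('top'); save(t,'top3.png'); P=cloud(t)
m=(P[...,2]>.32)&(P[...,2]<.345)&(P[...,0]>.5)&(P[...,0]<.7)&(abs(P[...,1])<.12); Q=P[m]; print('grip',len(Q),tojig(Q).mean(0))
buttons(t); frame(t)
for n in ('wrist','side'):
    c=cam(n); buttons(c); frame(c)
    J=tojig(cloud(c)[masks(c)['blue']]); J=J[(abs(J[:,0])<.06)&(abs(J[:,1])<.13)&(J[:,2]<.09)]
    for y in (-.093,-.031,.031,.093):
        k=abs(J[:,1]-y)<.027; print(n,y,k.sum(),np.percentile(J[k,2],[5,50,99]).round(4) if k.sum()>5 else '')
E
```

```text
t 53.55 tcp [ 0.4277 -0.2294  0.5993] grasp [ 0.4279 -0.2296  0.4193] z [ 0.362  0.932 -0.001] x [ 0.001 -0.001 -1.   ] F [0.1 0.4 0.5] w 0.0938 j [-0.636  0.088  1.278 -0.     1.773 -1.836]
grip 126 [-0.00898456 -0.01537484  0.33450394]
bar [280. 199.] 21 [-0.0735  0.0921] [0.007 0.041] 87.2
  all [280. 199.] [[-0.094, 0.085, 0.046], [-0.067, 0.092, 0.07], [-0.038, 0.102, 0.077]]
frame n 976 slope x,y,z0 [-0.0034  0.0002  0.0382] [0.034  0.0382 0.0423]
bar [541. 143.] 184 [-0.0766  0.0941] [0.044 0.011] 0.2
  all [541. 143.] [[-0.099, 0.082, 0.042], [-0.072, 0.09, 0.056], [-0.038, 0.101, 0.075]]
bar [423. 199.] 147 [-0.0765 -0.0953] [0.01  0.045] 88.9
  all [423. 199.] [[-0.099, -0.107, 0.044], [-0.072, -0.099, 0.055], [-0.037, -0.083, 0.075]]
frame n 4289 slope x,y,z0 [-0.0027 -0.0018  0.0368] [0.0314 0.0371 0.0391]
wrist -0.093 725 [0.0221 0.0241 0.0608]
wrist -0.031 1102 [0.0218 0.0239 0.0606]
wrist 0.031 1025 [0.0219 0.024  0.0608]
wrist 0.093 0 
bar [298. 219.] 21 [-0.0738 -0.0909] [0.016 0.041] 86.7
  all [298. 219.] [[-0.094, -0.1, 0.041], [-0.071, -0.09, 0.059], [-0.037, -0.078, 0.076]]
bar [295. 251.] 19 [-0.0732  0.0989] [0.037 0.014] 3.3
  all [295. 251.] [[-0.092, 0.091, 0.043], [-0.071, 0.1, 0.056], [-0.037, 0.111, 0.076]]
frame n 647 slope x,y,z0 [-0.0052 -0.0048  0.038 ] [0.0326 0.0378 0.0426]
side -0.093 113 [0.022  0.0346 0.0637]
side -0.031 141 [0.0211 0.0352 0.0626]
side 0.031 183 [0.0211 0.0312 0.0631]
side 0.093 0
```

View pics/top3.png

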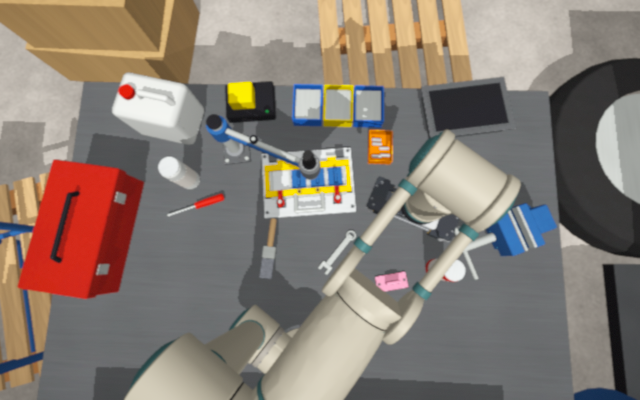

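The head at (308,163) hangs over the middle of the jig, 18 mm off centre. Both buttons are turned, the frame is shut, and the bystanders are where they were. Handing in.

```bash
python3 -c "
from workcell import arm
print(arm.sign_off())"
```

```text
the job is handed in; nothing more can be done
None
```

The job is done and handed in at about 54 s of the 210 s allowed. I swung the head out to the left, opened the frame and laid the three blue lugs present in the three right-hand nests. I then shut the frame, turned both turnbuttons and swung the head back over the jig.

What the last checks showed:
- **Lugs:** each foot top is at about 24 mm, which is fully down. Before the frame was shut, the lugs measured within about 1.5 mm of the nest middle along x and square to the jig.
- **Frame:** shut, level within about 0.005 rad.
- **Turnbuttons:** both within about 3° of fully turned (90°) in every view. The top camera could not see the right one in the final picture, but the wrist and side cameras could.
- **Tap:** about 18 mm from the jig's middle, taken from the head's grip position.
- **Other things on the bench:** those visible in the final top view look unmoved. The arm partly covered the red can and the area around it.
- **Robot:** clear of everything.

No check failed. I saw no lug knocked aside and no slip of the grip during the run.

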